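# Clamp the embossing die with the slotted screw

### The arm

A 6-joint arm with a two-finger parallel gripper is mounted at the origin on the work surface. World frame = base frame: x ahead of the robot, y to its left, z up, the work surface at z = 0. Lengths are in m, angles in rad, forces in N, time in s.
With the tool pointing down it reaches from about 0.25 to 0.725 m from the base axis. Payload 4 kg.
Tool frame: the origin (TCP) lies midway between the tips of the shut fingers; the grasp point (between the pads) lies env.grip_depth behind it (env.grip_depth is the distance from the TCP to the grasp point, in m); y points along the fingers, z is the direction in which the jaws open and shut, and the axes are right-handed (so a half turn about y gives the same grasp; the last joint's range is limited). The gripper opens to 85 mm and grips with 20 to 120 N. Pads are 22 mm wide; open, the fingers measure 114 mm over their backs; the gripper's body (76 mm by 85 mm) begins 54 mm behind the grasp point. The pads swing forward as they close: fully open they stand 13 mm farther back than shut.
Start: joints at [-1.277, 0.241, 0.005, 1.335, 0, 1.571], TCP at [0.145, -0.479, 0.191] pointing down, gripper open.
Joint ranges: [-2.72, 2.72], [-1.05, 1.87], [-1.09, 1.28], [-1.99, 2.15], [-1.42, 1.44], [-3.14, 3.14]. Speed limits (rad/s): [2.79, 2.79, 3.14, 3.14, 3.14, 3.14].

### API

Orientations are given as a unit quaternion [x, y, z, w].
In Python, from plant import env, eyes, order gives the robot as it stands. The module is installed in compiled form; this text tells all that it offers.
- The arm moves only by the tool jog_arm, never from a script. Its argument "deltas" is text: rows parted by semicolons, each of 7 numbers parted by spaces: the shift along the tool's x, y, z each as a share of 20 cm, from -1 to 1, then the turn, a rotation vector about the tool's x, y, z each as a share of 180 degrees, from -1 to 1, then the closure, from -1 (fully open) to 1 (shut), so that 0 is half open. A call has 1 to 12 rows; each row shifts and turns the commanded pose from where the row before left it, along the tool's axes as they then stand; what a row does not reach is not made up. A row lasts 1/12 s, in which the tool goes at most 41.7 mm and 7.16 degrees, less where a joint would pass 70% of its speed; a pose out of reach is approached as far as the arm can. A call with a number of a shift or a turn outside -1 to 1 is refused whole. A call with a gripper value outside its range is refused whole. The fingers move at their own pace and stop on an object; "force" is the grip in N (left out, the last holds). Time passes only in rows, so rows that do not move let the fingers close. It gives the time, the measured TCP pose, the force and the opening at its end, in the units of the state.
- env.sense(): the state, without advancing time (a new reading comes with each control period).
- eyes.camera(name): name is "scene" or "top" or "wrist"; returns a dict with "image" (384x512x3 uint8, red, green, blue), "depth" (384x512 float32, m along the optical axis (not along the pixel's ray), 0 where there is no reading), "K" (3x3 intrinsics, pixels), "R" (3x3) and "t" (3): a world point X has camera coordinates R X + t. Camera axes: x right, y down, z forward; pixel columns grow to the right and rows downward; lengths in m; the calibration is good to about 2 mm. A picture is of the moment at which its call begins.
- order.sign_off(): hands the job in, once; it reports no verdict.
The state is a dict: "time": time; "joint_pos": joint angles; "joint_vel": joint speeds; "joint_torque": joint torques, N m; "tcp_pos": TCP position; "eef_rot": TCP orientation; "contact_force": force on the tool from outside, world axes, zero at the start; "wrist_torque": the same for the moment, N m; "opening": finger opening in m.
Only numpy, scipy, OpenCV 4.12 (cv2) and the standard library are available. Lean on these libraries where they do the work, as an engineer would, in place of code of your own. Each camera call takes 0.05 s, during which the arm holds its last target.

### The job

Take the flat-bladed driver from the tool rack, set its blade in the slot of the big clamp screw on the die bed, press the sprung screw head down about half way - its height is not known beforehand, so feel for it, and never squeeze its spring washer flat - and, keeping that pressure so that the blade stays seated, turn the screw clockwise until it just comes fully home against its stop. Work the screw with the driver alone, without forcing it. Then put the driver back upright in the rack, blade down in a hole with its collar resting on the top board as at the start, let go of it, and leave everything else where it is.

Things in the scene. Friction and masses are not known exactly. Their poses are not given: they have to be found in the camera images.
- driver_mid (a point): Handle centre of the loose flat driver, 118 mm long, 0.16 kg. Its z runs from blade up to handle, x along the blade's width, y through its thickness. Dark wooden block handle, 30 (x) by 24 (y) by 64 mm tall; grip it across the flats 24 mm apart (along y). Brass collar below, 34 mm diameter, 6 mm thick, its underside 38 mm below this point. Starts upright in one hole of the rack.
- driver_tip (a point): Middle of the end of the driver's flat blade, 86 mm below driver_mid on the same axis; same axes. Blade 20 mm wide (x), 3 mm thick (y), 14 mm long, under a round shank of 16 mm diameter. Turned half round about z the blade is the same.
- place_a (a point): One of two places of the wooden tool rack (190 x 70 mm, fixed in each episode): centre of a vertical 24 mm through hole, on the top face of the top board, 58 mm above the table; z up. The board is 10 mm thick, open below. A tool hangs with its collar on the top face; driver_mid is then 38 mm above this point. Which place holds the driver varies.
- place_b (a point): The rack's other place, same hole, 90 mm from place_a along the rack's length (its y). It holds the tool that place_a does not.
- awl_mid (a point): Handle centre of a round awl standing in the other hole: same height and collar as the driver, but a round swelling handle, 32 mm at most, and a pointed round shank. To be left alone.
- press: The die bed: grey casting with a steel top face 40 mm above the table, 160 (x) by 110 mm (y), fixed in each episode, yaw up to 0.35 rad. Origin: centre of its underside, z up. A square brass die (height varies) lies on its +x half, and a dark steel strap, 80 by 34 mm, lies along x over the die's edge, held by the clamp screw. Twist with at most 0.3 N m.
- screw_axis (a point): Point on the screw's vertical axis, level with the bed's top face; bed's axes. Round steel head, 32 mm diameter; a straight slot right across its top, 5 mm wide, 4 mm deep, flat floor. With the screw at 0 the unpressed slot floor is 24 to 54 mm above this point (head top 4 mm more): varies, not reported, to be felt. It sinks 2.3 mm per rad turned; follow it. All else lies below the head.
- screw (a joint): Angle of the clamp screw, rad, growing clockwise seen from above; starts at 0 to 0.3, hard stop at 1.3 (home). The slot's direction, anticlockwise from the bed's x axis seen from above, is 1.3 minus this value, so at home it lies along the bed's x. Friction torque 0.1 N m; it does not turn back. The blade has about 0.1 rad of play in the slot each way.
- washer (a joint): How far the screw head is pressed down on the spring washer under it, m: 0 when not pressed, 0.004 when flat. Spring of 5 N per mm: 8 to 10 N, about 2 mm, is right; keep it above 1 mm while turning, and never over 3.5 mm (17.5 N). It adds to the sinking of the thread.
- jar_mid (a point): Bystander: white jar, 56 mm diameter, 75 mm tall; centre.
- mallet_head (a point): Bystander: lying wooden mallet, head 56 x 100 x 56 mm; centre of the head; handle 170 mm towards its -x.
- weight_mid (a point): Bystander: steel block 50 x 40 x 35 mm; centre.
- bin_mid (a point): Bystander: small open wooden box 110 x 80 x 35 mm; centre.
- creaser_mid (a point): Bystander: flat white bone-like creaser 140 x 22 x 9 mm; centre.
- bobbin_mid (a point): Bystander: wooden bobbin, 48 mm diameter, 30 mm tall, standing; centre.
Mind the look-alikes: they are no part of the job. What is shaped like the part that bears driver_mid but green, orange or red is not meant.

How it is judged:
By the outcome, as a careful person would: the job done as asked, in the order asked, and still so for the second after the job is handed in, with the robot touching nothing.
It also fails if it takes over 67 s, if anything falls off the work surface, if the arm or the gripper's body presses on something with over 40 N, if the wrist force passes 120 N, or if a joint passes its speed limit or range.

## Working session

There is one attempt and no reset: what is moved stays moved. The work goes in short steps, Python scripts to look and compute and a tool call to move; the robot and the scene stay as the last step left them, time stands still between calls to the robot, and variables do not carry over. Pictures are saved under pics/ and viewed, and the job is handed in when it is done.

Besides the shell and the picture viewer there is one more tool, called after "Request:" by a JSON object that holds its "api" and its "payload". jog_arm: Moves the arm, as the interface text tells. Its arguments: {"type":"object","properties":{"deltas":{"type":"string"},"force":{"type":"number"}},"required":["deltas"]}

```bash
mkdir -p pics
cat > h.py <<'E'
import numpy as np, cv2
from plant import env, eyes, order
def snap(n,f):
    c=eyes.camera(n); cv2.imwrite(f'pics/{f}.png',c['image'][:,:,::-1]); np.savez(f'pics/{f}.npz',**c); return c
def load(f): return dict(np.load(f'pics/{f}.npz'))
def cast(c,u,v,z):
    R,t,K=c['R'],c['t'],c['K']; d=R.T@np.linalg.inv(K)@np.array([u,v,1.]); o=-R.T@t
    return o+d*(z-o[2])/d[2]
def deproj(c,u,v):
    z=c['depth'][int(v),int(u)]; return c['R'].T@(np.linalg.inv(c['K'])@np.array([u,v,1.])*z-c['t'])
def proj(c,X):
    p=c['K']@(c['R']@np.array(X)+c['t']); return p[:2]/p[2]
E
python3 - <<'E'
from h import *
print(env.sense(), env.grip_depth)
for n in('scene','top'):
    c=snap(n,n+'0'); print(n,-c['R'].T@c['t'],c['K'][0,0])
E
```

```text
{'time': 0.0, 'joint_pos': array([-1.27699693e+00,  2.41439496e-01,  3.68604413e-03,  1.33518150e+00,
       -1.91003718e-05,  1.57078890e+00]), 'joint_vel': array([ 0.00073072,  0.000133  , -0.00030012, -0.00212348, -0.00078998,
        0.00044974]), 'joint_torque': array([-9.18665319e-04, -3.72314715e+01,  2.52410012e+01,  1.69454858e-02,
       -1.86631638e-05,  1.68022490e-05]), 'tcp_pos': array([ 0.14457799, -0.47787916,  0.19048523]), 'eef_rot': array([-0.10362048,  0.70023718, -0.69874321,  0.10338578]), 'contact_force': array([-0.28188319, -0.17898401, -0.07876022]), 'wrist_torque': array([-0.00335691,  0.06302344,  0.01259493]), 'opening': 0.08546818568850799} 0.0187
scene [1.1339281  0.39606907 0.63155212] 384.6764706188172
top [0.53245474 0.03723767 1.09977903] 374.08358428296015
```

View pics/scene0.png

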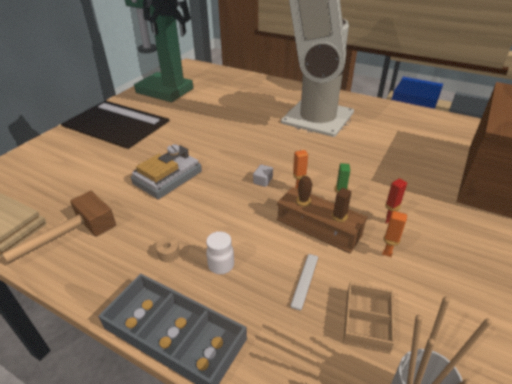

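View pics/top0.png

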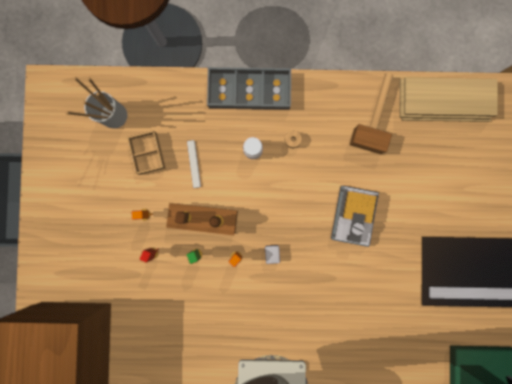

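Run:
```python
from h import *
for n in('scene','top'):
    c=load(n+'0'); print(n,proj(c,[0,0,0]),proj(c,[.145,-.479,.19]))
    im=c['image'][:,:,::-1]
    if n=='top':
        a=cv2.resize(im[180:270,120:300],None,fx=4.4,fy=4.4,interpolation=cv2.INTER_CUBIC);b=cv2.resize(im[175:255,320:390],None,fx=7,fy=7,interpolation=cv2.INTER_CUBIC)
        cv2.imwrite('pics/t_rack.png',a);cv2.imwrite('pics/t_press.png',b)
    else:
        cv2.imwrite('pics/s_rack.png',cv2.resize(im[140:260,260:420],None,fx=5,fy=5,interpolation=cv2.INTER_CUBIC))
        cv2.imwrite('pics/s_press.png',cv2.resize(im[135:205,120:210],None,fx=8,fy=8,interpolation=cv2.INTER_CUBIC))
```

```text
scene [317.46779601 116.63601144] [171.36350677  51.06707999]
top [270.74372755 392.87342343] [474.38324437 374.41179555]
```

View pics/t_rack.png

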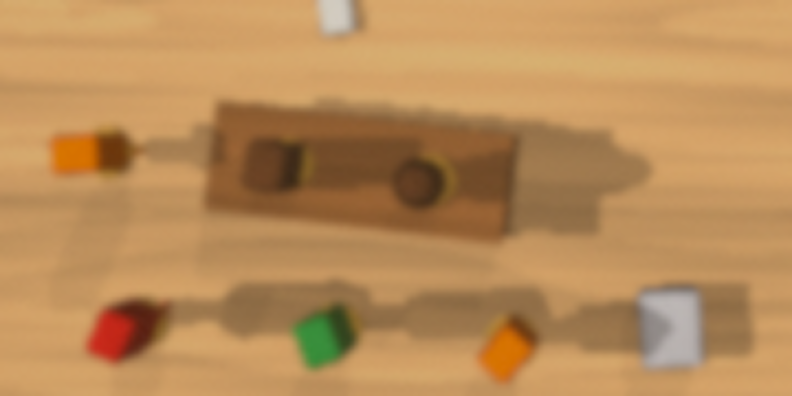

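View pics/t_press.png

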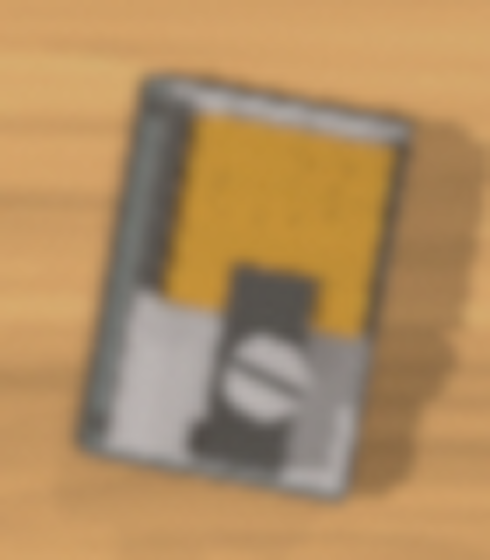

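View pics/s_rack.png

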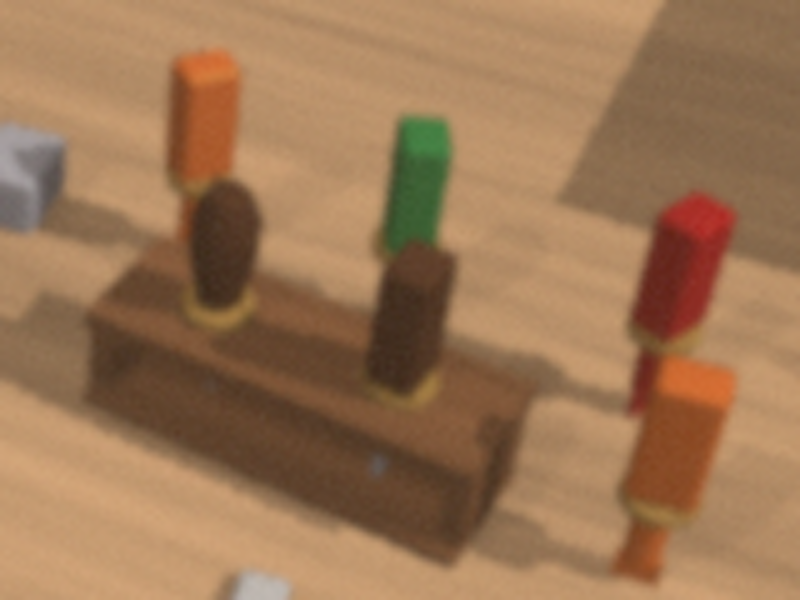

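View pics/s_press.png

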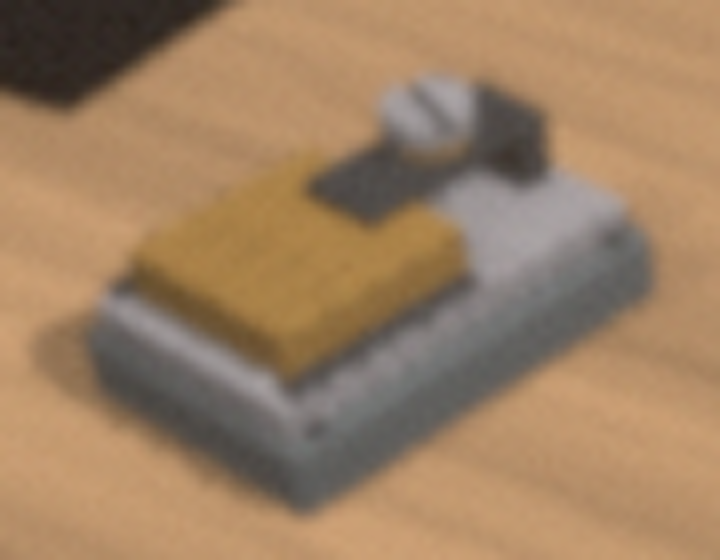

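Run:
```python
from h import *
from scipy.spatial.transform import Rotation as Ro
print(Ro.from_quat(env.sense()['eef_rot']).as_matrix().round(3))
c=load('top0')
im=c['image']; hsv=cv2.cvtColor(im,cv2.COLOR_RGB2HSV)
# rack corners from crop t_rack (4.4x, off 120,180)
for (x,y) in [(218,100),(518,133),(503,240),(206,208)]:
    u,v=120+(x+.5)/4.4-.5,180+(y+.5)/4.4-.5; print('rack',cast(c,u,v,.058).round(4),deproj(c,u,v).round(4))
for (x,y,n) in [(268,165,'drv'),(417,183,'awl')]:
    u,v=120+(x+.5)/4.4-.5,180+(y+.5)/4.4-.5; print(n,cast(c,u,v,.128).round(4),deproj(c,u,v).round(4))
for (x,y,n) in [(150,75,'c'),(413,125,'c'),(345,497,'c'),(80,450,'c'),(267,378,'screw'),(230,290,'strap'),(250,200,'die')]:
    u,v=320+(x+.5)/7-.5,175+(y+.5)/7-.5; print(n,cast(c,u,v,.04).round(4),deproj(c,u,v).round(4))
d=c['depth'][215:240,345:370]
print(((c['t'][2]*0+1.0998-d)*1000).round(0).astype(int)[::2,::2])
a=load('scene0')
for (x,y) in [(430,112),(430,90)]:
    print(deproj(a,120+x/8,135+y/8))
```

```text
[[-0.957 -0.001  0.29 ]
 [-0.29   0.002 -0.957]
 [ 0.    -1.    -0.002]]
rack [0.5429 0.2944 0.058 ] [0.5435 0.3085 0.0011]
rack [0.5257 0.1041 0.058 ] [0.5254 0.1076 0.0034]
rack [0.4581 0.1121 0.058 ] [0.4582 0.112  0.0589]
rack [0.4746 0.3001 0.058 ] [0.4746 0.3002 0.0577]
drv [0.5045 0.2466 0.128 ] [0.5045 0.2464 0.1289]
awl [0.4956 0.1585 0.128 ] [0.4955 0.1588 0.1255]
c [ 0.6009 -0.1872  0.04  ] [ 0.6017 -0.19    0.0271]
c [ 0.5827 -0.2939  0.04  ] [ 0.5845 -0.3059  0.0015]
c [ 0.4322 -0.2677  0.04  ] [ 0.4312 -0.2708  0.0292]
c [ 0.449  -0.1608  0.04  ] [ 0.4477 -0.1639  0.0234]
screw [ 0.4794 -0.2358  0.04  ] [ 0.4812 -0.2264  0.0766]
strap [ 0.5145 -0.2205  0.04  ] [ 0.515  -0.2144  0.0651]
die [ 0.5511 -0.2282  0.04  ] [ 0.5507 -0.2227  0.0623]
[[59 60 64 61 71 64 66 70 66 67 61 63 60]
 [62 63 61 63 69 66 68 66 67 68 62 62 60]
 [44 41 44 62 67 65 70 69 66 66 56 65 63]
 [43 42 41 68 66 71 65 69 69 70 62 63 63]
 [41 42 45 70 67 81 87 85 65 68 45 41 42]
 [43 42 44 68 81 84 84 86 82 45 43 43 46]
 [49 45 42 78 82 83 87 86 84 85 43 45 45]
 [47 46 46 77 83 82 80 82 87 86 39 43 44]
 [45 46 66 68 85 84 84 81 82 44 43 46 47]
 [44 48 67 68 69 82 84 85 83 44 45 40 46]
 [43 58 69 67 71 68 71 70 47 45 45 46 45]
 [42 59 72 69 72 71 70 69 46 46 42 46 44]
 [41 62 69 70 73 68 68 70 45 48 45 45 36]]
[ 0.48721705 -0.21749619  0.07935337]
[ 0.47597698 -0.22648738  0.07896197]
```

```bash
cat >> h.py <<'E'
from scipy.spatial.transform import Rotation as Ro
def delta(target,yaw=None):
    """world target for TCP; optional world heading (deg) wanted for tool z axis; prints tool-share deltas"""
    s=env.sense(); R=Ro.from_quat(s['eef_rot']).as_matrix(); p=s['tcp_pos']
    d=R.T@(np.array(target)-p)
    print('t',round(s['time'],2),'p',p.round(4),'zhead',round(np.degrees(np.arctan2(R[1,2],R[0,2])),2),'tilt',R[2].round(4),'q6',s['joint_pos'].round(2))
    print('shares',(d/.2).round(4),'rows>=',round(np.abs(d).max()/.0417,1),np.linalg.norm(d)/.0417)
    if yaw is not None:
        a=np.degrees(np.arctan2(R[1,2],R[0,2])); dy=(yaw-a+90)%180-90
        print('yaw turn deg ccw',dy,'tool-y share',-dy/180)
def st():
    s=env.sense();R=Ro.from_quat(s['eef_rot']).as_matrix()
    print('t',round(s['time'],2),'p',s['tcp_pos'].round(4),'zhead',round(np.degrees(np.arctan2(R[1,2],R[0,2])),2),'F',s['contact_force'].round(2),'T',s['wrist_torque'].round(3),'open',round(s['opening'],4),'q',s['joint_pos'].round(2))
E
python3 - <<'E'
from h import *
c=snap('wrist','w0'); print(-c['R'].T@c['t'],c['R'][2],c['K'][0,0])
delta([.40,-.22,.25])
E
```

```text
[ 0.21820399 -0.45603903  0.37301683] [-0.28637825 -0.08376151 -0.95444827] 272.36331059563054
t 0.15 p [ 0.1446 -0.4781  0.1907] zhead -73.17 tilt [-0.     -1.     -0.0016] q6 [-1.28  0.24  0.    1.34  0.    1.57]
shares [-1.5957 -0.2949 -0.8657] rows>= 7.7 8.821250495443756
```

View pics/w0.png

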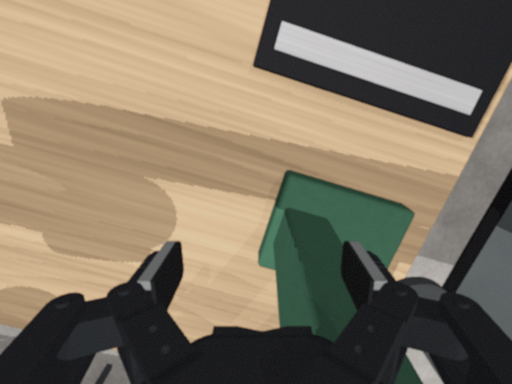

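Request:
{"api": "jog_arm", "payload": {"deltas": "-.16 -.03 -.07 0 0 0 -1;-.16 -.03 -.07 0 0 0 -1;-.16 -.03 -.07 0 0 0 -1;-.16 -.03 -.07 0 0 0 -1;-.16 -.03 -.07 0 0 0 -1;-.16 -.03 -.07 0 0 0 -1;-.16 -.03 -.07 0 0 0 -1;-.16 -.03 -.07 0 0 0 -1;-.16 -.03 -.07 0 0 0 -1;-.16 -.03 -.07 0 0 0 -1;0 0 0 0 0 0 -1;0 0 0 0 0 0 -1"}}

```text
time: 1.15
tcp_pos: [0.4117, -0.2506, 0.2512]
eef_rot: [0.105, -0.699, 0.699, -0.105]
contact_force: [-1.0, -0.6, -1.0]
opening: 0.0853
```

Run:
```python
from h import *
st()
c=snap('wrist','w1'); print(proj(c,[.48,-.226,.084]))
```

```text
t 1.15 p [ 0.4117 -0.2506  0.2512] zhead -72.93 F [-1.   -0.64 -1.02] T [-0.015 -0.002 -0.048] open 0.0853 q [-0.55  0.19  0.09  1.48 -0.    2.3 ]
[259.27956262 110.42907728]
```

View pics/w1.png

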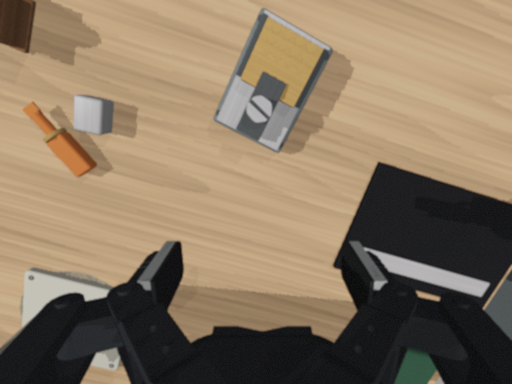

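Run:
```python
from h import *
c=load('w1'); im=c['image'][:,:,::-1]
cv2.imwrite('pics/w1c.png',cv2.resize(im[5:155,205:340],None,fx=4,fy=4,interpolation=cv2.INTER_CUBIC))
cv2.imwrite('pics/w1d.png',cv2.resize(im[85:135,235:285],None,fx=12,fy=12,interpolation=cv2.INTER_CUBIC))
```

```text
(no output)
```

View pics/w1c.png

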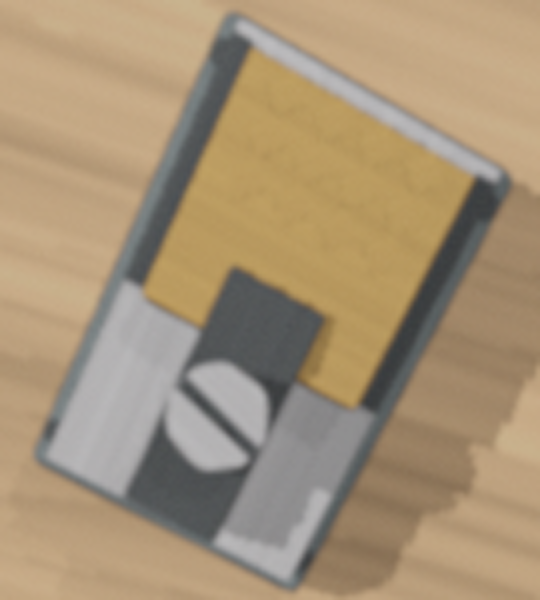

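View pics/w1d.png

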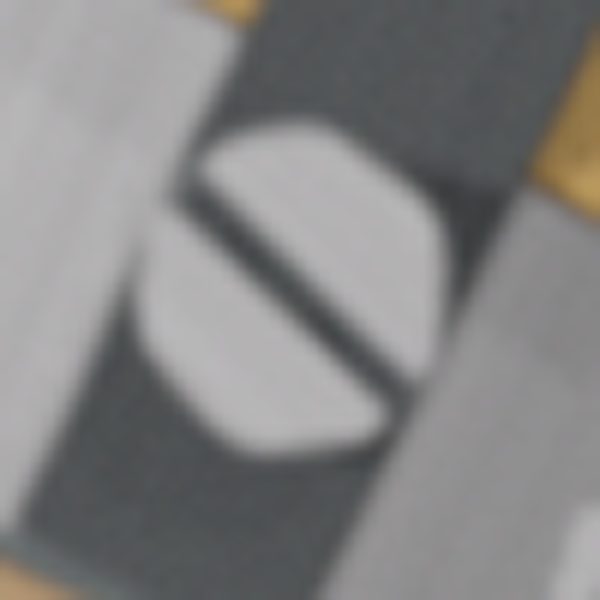

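Run:
```python
from h import *
c=load('w1')
f=lambda x,y:(235+(x+.5)/12-.5,85+(y+.5)/12-.5)
ys,xs=np.mgrid[100:120:3,250:268:3]
print(np.median([deproj(c,x,y)[2] for x,y in zip(xs.ravel(),ys.ravel())]))
for z in(.080,.084,.088):
    a=cast(c,*f(190,195),z);b=cast(c,*f(400,390),z);print(z,cast(c,*f(293,291),z),np.degrees(np.arctan2(*(a-b)[1::-1])))
g=lambda x,y:(205+(x+.5)/4-.5,5+(y+.5)/4-.5)
P=[cast(c,*g(x,y),.04)[:2] for x,y in [(232,14),(507,178),(292,586),(42,458)]]
print(np.round(P,4),'centre',np.mean(P,0))
for i,j in [(3,0),(2,1)]:print('xdir',np.degrees(np.arctan2(*(P[j]-P[i])[::-1])),np.linalg.norm(P[j]-P[i]))
for i,j in [(1,0),(2,3)]:print('ydir',np.degrees(np.arctan2(*(P[j]-P[i])[::-1]))-90,np.linalg.norm(P[j]-P[i]))
t=load('top0')
for z in(.080,.084,.088): print(cast(t,320+267.5/7-.5,175+378.5/7-.5,z))
```

```text
0.08060077232348245
0.08 [ 0.48168789 -0.2250289   0.08      ] 65.37234091292702
0.084 [ 0.48172688 -0.22506328  0.084     ] 65.372340912927
0.088 [ 0.48176587 -0.22509766  0.088     ] 65.37234091292709
[[ 0.5978 -0.1941]
 [ 0.5799 -0.2932]
 [ 0.4332 -0.2675]
 [ 0.4501 -0.1701]] centre [ 0.51526082 -0.23123035]
xdir -9.226412976309842 0.1496345733683794
xdir -9.924600397659246 0.14897428665785387
ydir -10.23360661316643 0.10064461389702345
ydir -9.862917917322633 0.09881985517315497
[ 0.48139398 -0.22550711  0.08      ]
[ 0.48159426 -0.22447652  0.084     ]
[ 0.48179454 -0.22344592  0.088     ]
```

Request:
{"api": "jog_arm", "payload": {"deltas": "-.06 0 -.18 0 0 0 -1;-.06 0 -.18 0 0 0 -1;-.06 0 -.18 0 0 0 -1;-.06 0 -.18 0 0 0 -1;-.06 0 -.18 0 0 0 -1;-.06 0 -.18 0 0 0 -1;-.06 0 -.18 0 0 0 -1;-.06 0 -.18 0 0 0 -1;-.06 0 -.18 0 0 0 -1;-.06 0 -.18 0 0 0 -1;-.06 0 -.18 0 0 0 -1;-.06 0 -.18 0 0 0 -1"}}

```text
time: 2.2
tcp_pos: [0.4341, 0.1679, 0.2516]
eef_rot: [-0.124, 0.707, -0.685, 0.119]
contact_force: [0.2, 0.1, 0.5]
opening: 0.085
```

Run:
```python
from h import *
st()
c=snap('wrist','w2'); print(proj(c,[.504,.247,.128]),-c['R'].T@c['t'])
im=c['image'][:,:,::-1];u,v=proj(c,[.504,.247,.128]).astype(int)
print(u,v)
cv2.imwrite('pics/w2c.png',cv2.resize(im[max(0,v-50):v+50,u-60:u+60],None,fx=6,fy=6,interpolation=cv2.INTER_CUBIC))
```

```text
t 2.2 p [0.4341 0.1679 0.2516] zhead -70.16 F [0.2  0.15 0.48] T [-0.055 -0.011  0.042] open 0.085 q [0.35 0.15 0.05 1.47 0.03 3.14]
[218.0220048   91.10523634] [0.50853112 0.1886099  0.4338544 ]
218 91
```

View pics/w2.png

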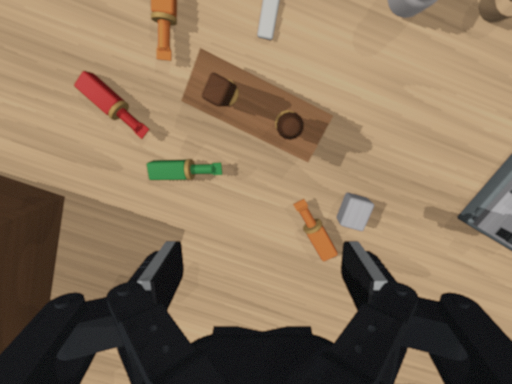

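View pics/w2c.png

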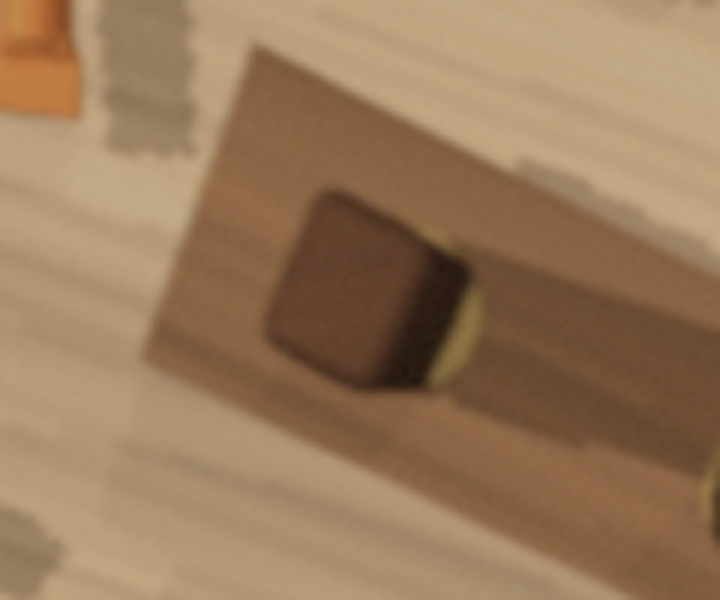

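Run:
```python
from h import *
c=load('w2')
f=lambda x,y:(158+(x+.5)/6-.5,41+(y+.5)/6-.5)
P=[cast(c,*f(x,y),.128)[:2] for x,y in [(325,188),(437,247),(372,390),(265,330)]]
print(np.round(P,4),np.mean(P,0))
for i,j in [(1,0),(2,3),(3,0),(2,1)]:
    d=P[j]-P[i];print(np.degrees(np.arctan2(d[1],d[0])),np.linalg.norm(d))
Q=[cast(c,*f(x,y),.058)[:2] for x,y in [(258,45),(145,357)]]
print(np.round(Q,4),np.mean(Q,0))
d=Q[0]-Q[1];print(np.degrees(np.arctan2(d[1],d[0])),np.linalg.norm(d))
im=c['image'][:,:,::-1]
delta([.5045,.247,.2])
```

```text
[[0.5197 0.2587]
 [0.5172 0.2374]
 [0.4906 0.2411]
 [0.4938 0.2621]] [0.50533206 0.24982803]
83.31218650751708 0.02141848310332864
81.2262648675849 0.021250414039403823
-7.562779656625444 0.026137486255950068
-7.925359791148049 0.026914192436980948
[[0.5439 0.2958]
 [0.476  0.3024]] [0.50995884 0.2991162 ]
-5.5792850743587294 0.06814531819826818
t 2.25 p [0.4359 0.1703 0.2514] zhead -70.07 tilt [-5.000e-04 -9.994e-01 -3.420e-02] q6 [0.35 0.16 0.06 1.47 0.03 3.14]
shares [-0.4533  0.2653 -0.2347] rows>= 2.2 2.7593977521233723
```

Request:
{"api": "jog_arm", "payload": {"deltas": "0 0 0 0 -.0395 0 -1;0 0 0 0 -.0395 0 -1;0 0 0 0 -.0395 0 -1;0 0 0 0 -.0395 0 -1;0 0 0 0 -.0395 0 -1;0 0 0 0 -.0395 0 -1;0 0 0 0 -.0395 0 -.5;0 0 0 0 -.0395 0 -.5;0 0 0 0 -.0395 0 -.5;0 0 0 0 -.0395 0 -.5;0 0 0 0 -.0395 0 -.5;0 0 0 0 -.0395 0 -.5"}}

```text
time: 3.25
tcp_pos: [0.4345, 0.1654, 0.2516]
eef_rot: [-0.556, 0.439, -0.42, 0.567]
contact_force: [-0.1, 0.5, 0.4]
opening: 0.0639
```

Run:
```python
from h import *
st(); delta([.505,.2485,.2])
```

```text
t 3.25 p [0.4345 0.1654 0.2516] zhead 15.23 F [-0.08  0.48  0.39] T [-0.056 -0.001  0.063] open 0.0639 q [0.34 0.15 0.05 1.47 0.03 1.65]
t 3.25 p [0.4345 0.1654 0.2516] zhead 15.23 tilt [-0.0307 -0.9995 -0.0039] q6 [0.34 0.15 0.05 1.47 0.03 1.65]
shares [-0.3004  0.2657  0.4505] rows>= 2.2 2.892922089446774
```

Request:
{"api": "jog_arm", "payload": {"deltas": "0 0 0 0 -.0378 0 -.5;0 0 0 0 -.0378 0 -.5;0 0 0 0 -.0378 0 -.5;0 0 0 0 -.0378 0 -.5;0 0 0 0 -.0378 0 -.5;0 0 0 0 -.0378 0 -.5;0 0 0 0 -.0378 0 -.4;0 0 0 0 -.0378 0 -.4;0 0 0 0 -.0378 0 -.4;0 0 0 0 -.0378 0 -.4;0 0 0 0 0 0 -.4"}}

```text
time: 4.17
tcp_pos: [0.4345, 0.1655, 0.2516]
eef_rot: [-0.696, 0.048, -0.038, 0.716]
contact_force: [-1.0, -0.6, 0.1]
opening: 0.0596
```

```bash
cat >> h.py <<'E'
def full(target,yaw):
    s=env.sense(); R=Ro.from_quat(s['eef_rot']).as_matrix(); p=s['tcp_pos']
    a=np.radians(yaw); z=np.array([np.cos(a),np.sin(a),0]); y=np.array([0,0,-1.]); x=np.cross(y,z)
    T=np.c_[x,y,z]; rv=Ro.from_matrix(R.T@T).as_rotvec()
    st(); d=np.array(target)-p
    print('trans(cur frame)',(R.T@d/.2).round(4),'turn',(rv/np.pi).round(4),'trans(after turn)',(T.T@d/.2).round(4),'|d|rows',round(np.linalg.norm(d)/.0417,1))
E
python3 - <<'E'
from h import *
full([.505,.2485,.2],83)
E
```

```text
t 4.17 p [0.4345 0.1655 0.2516] zhead 83.02 F [-0.99 -0.58  0.14] T [ 0.038  0.049 -0.018] open 0.0596 q [0.34 0.15 0.05 1.47 0.03 0.46]
trans(cur frame) [0.3036 0.2659 0.4475] turn [-0.0086  0.0002 -0.0048] trans(after turn) [0.2994 0.2582 0.4548] |d|rows 2.9
```

Request:
{"api": "jog_arm", "payload": {"deltas": "0 0 0 -.0086 0 -.0048 -.4;.1 .08 .15 0 0 0 -.4;.1 .08 .15 0 0 0 -.4;.1 .08 .15 0 0 0 -.4;0 0 0 0 0 0 -.4;0 0 0 0 0 0 -.4"}}

```text
time: 4.67
tcp_pos: [0.5046, 0.2488, 0.2005]
eef_rot: [0.707, -0.045, 0.042, -0.705]
contact_force: [-0.8, -0.7, 0.8]
opening: 0.06
```

Run:
```python
from h import *
full([.505,.2485,.08],83)
c=snap('wrist','w3'); print(proj(c,[.505,.2485,.128]))
snap('scene','s3')
```

```text
t 4.67 p [0.5046 0.2488 0.2005] zhead 82.93 F [-0.8  -0.75  0.8 ] T [ 0.02  -0.025 -0.047] open 0.06 q [0.46 0.37 0.21 1.41 0.   0.58]
trans(cur frame) [0.0053 0.6023 0.0009] turn [ 0.001  -0.0004 -0.0016] trans(after turn) [ 0.0023  0.6023 -0.001 ] |d|rows 2.9
[261.41059637 189.06703935]
```

View pics/w3.png

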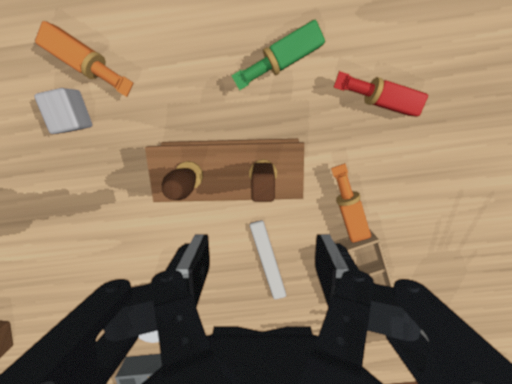

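View pics/s3.png

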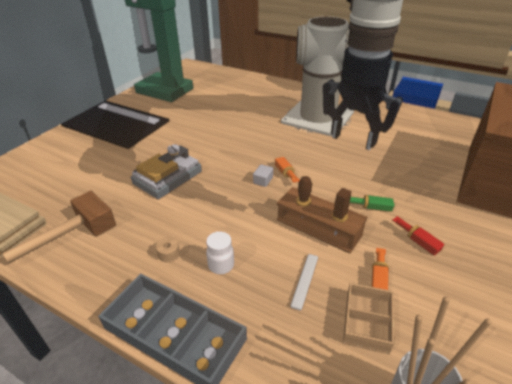

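Request:
{"api": "jog_arm", "payload": {"deltas": ".003 .12 0 0 0 -.001 -.4;0 .12 0 0 0 0 -.4;0 .12 0 0 0 0 -.4;0 .12 0 0 0 0 -.4;0 .07 0 0 0 0 -.4;0 .05 0 0 0 0 -.4;0 0 0 0 0 0 -.4;0 0 0 0 0 0 -.4"}}

```text
time: 5.43
tcp_pos: [0.5063, 0.2491, 0.0856]
eef_rot: [-0.705, 0.041, -0.045, 0.706]
contact_force: [0.5, -0.3, 0.1]
opening: 0.0598
```

Run:
```python
from h import *
full([.505,.2485,.08],83)
c=snap('wrist','w4')
```

```text
t 5.43 p [0.5063 0.2491 0.0856] zhead 83.02 F [ 0.54 -0.25  0.06] T [-0.027 -0.06   0.01 ] open 0.0598 q [ 0.46  0.43 -0.01  1.13 -0.    0.58]
trans(cur frame) [-0.0065  0.028  -0.0037] turn [-0.0006  0.0001  0.0017] trans(after turn) [-0.0063  0.028  -0.0036] |d|rows 0.1
```

View pics/w4.png

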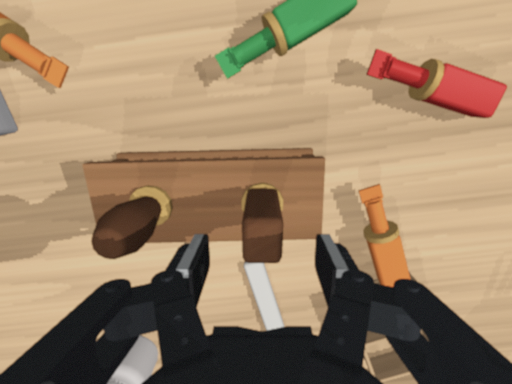

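Run:
```python
from h import *
c=load('w4');s=env.sense();p=s['tcp_pos']
for d in (0,.0187):print('tcp+',d,proj(c,p+[0,0,d]))
for z in(.064,.096,.128):print(z,proj(c,[.505,.2485,z]))
print(deproj(c,263,255),deproj(c,263,240),deproj(c,263,195), deproj(c,190,245),deproj(c,335,245))
print([cast(c,x,262,.128).round(4) for x in (243,282)],[cast(c,x,190,.064) for x in (250,277)])
t=snap('top','t4')
```

```text
tcp+ 0 [262.10234886 217.92706712]
tcp+ 0.0187 [262.21482244 229.18711694]
0.064 [260.40295356 204.87769174]
0.096 [260.3096966  221.20459141]
0.128 [260.18001767 243.90803976]
[0.51232374 0.24923878 0.12805032] [0.50242851 0.250436   0.12856902] [0.48996029 0.25225749 0.08537955] [0.49115446 0.21519927 0.14684024] [0.50442501 0.28840622 0.13929941]
[array([0.5155, 0.237 , 0.128 ]), array([0.5184, 0.2597, 0.128 ])] [array([0.49167756, 0.24194874, 0.064     ]), array([0.49427188, 0.26293189, 0.064     ])]
```

View pics/t4.png

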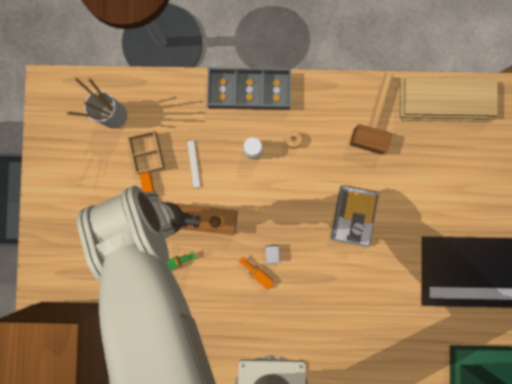

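Request:
{"api": "jog_arm", "payload": {"deltas": "-.006 .02 -.003 0 0 .0015 -.4;0 0 0 0 0 0 -.2;0 0 0 0 0 0 0;0 0 0 0 0 0 .2;0 0 0 0 0 0 .5;0 0 0 0 0 0 1;0 0 0 0 0 0 1;0 0 0 0 0 0 1;0 0 0 0 0 0 1", "force": 70}}

```text
time: 6.28
tcp_pos: [0.5052, 0.2494, 0.0806]
eef_rot: [-0.705, 0.042, -0.043, 0.706]
contact_force: [0.8, 0.9, 4.7]
opening: 0.0217
```

Run:
```python
from h import *
full([.505,.2485,.08],83)
c=snap('wrist','w5')
```

```text
t 6.28 p [0.5052 0.2494 0.0806] zhead 83.1 F [0.82 0.86 4.68] T [-0.028 -0.056  0.041] open 0.0217 q [ 0.46  0.43 -0.02  1.12  0.    0.58]
trans(cur frame) [-0.0006  0.003  -0.0047] turn [-0.0005  0.0006  0.    ] trans(after turn) [-0.0006  0.003  -0.0047] |d|rows 0.0
```

View pics/w5.png

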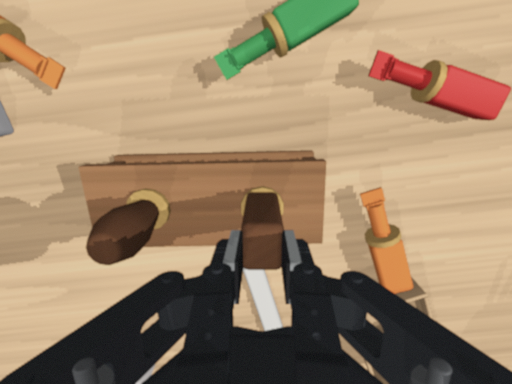

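Request:
{"api": "jog_arm", "payload": {"deltas": "0 -.05 0 0 0 0 1;0 -.1 0 0 0 0 1;0 -.15 0 0 0 0 1;0 -.15 0 0 0 0 1;0 -.15 0 0 0 0 1;0 -.15 0 0 0 0 1;0 -.1 0 0 0 0 1;0 0 0 0 0 0 1;0 0 0 0 0 0 1"}}

```text
time: 7.08
tcp_pos: [0.5052, 0.2491, 0.2508]
eef_rot: [-0.705, 0.042, -0.043, 0.706]
contact_force: [0.1, 0.3, -2.9]
opening: 0.0208
```

Run:
```python
from h import *
st()
c=snap('wrist','w6');snap('scene','s6')
im=cv2.imread('pics/w6.png');cv2.imwrite('pics/w6c.png',cv2.resize(im[130:290,190:340],None,fx=4,fy=4,interpolation=cv2.INTER_CUBIC))
im=cv2.imread('pics/s6.png');cv2.imwrite('pics/s6c.png',cv2.resize(im[60:240,270:430],None,fx=4,fy=4)[:600])
p=env.sense()['tcp_pos'];print(proj(c,p-[0,0,.0706]),proj(load('s6'),p-[0,0,.0706]))
```

```text
t 7.08 p [0.5052 0.2491 0.2508] zhead 83.1 F [ 0.06  0.34 -2.95] T [-0.007 -0.026 -0.011] open 0.0208 q [0.46 0.35 0.31 1.53 0.   0.58]
[260.41653671 186.81699194] [346.60424282 171.56565013]
```

View pics/w6c.png

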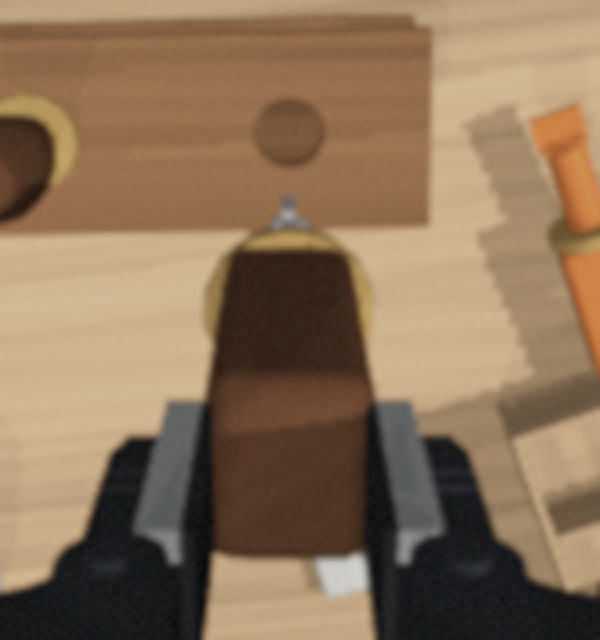

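View pics/s6c.png

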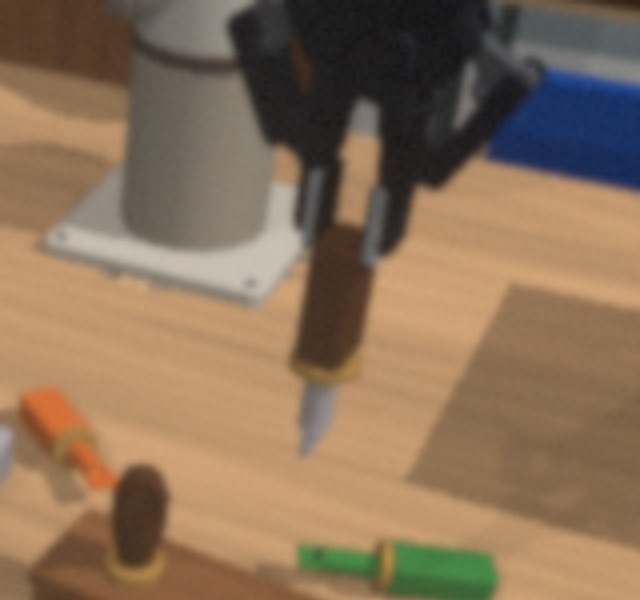

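Run:
```python
from h import *
c=load('w6');s=env.sense();p=s['tcp_pos'];R=Ro.from_quat(s['eef_rot']).as_matrix()
for off in(-.010,.01):
  for up in(.0706,.0566):
    q=proj(c,p+R[:,0]*off-[0,0,up]);print(off,up,q,(q-[190,130])*4)
for a in(0,60,90,120,180):
    X=p-[0,0,.0706-.048]+R[:,0]*(-.017*np.cos(np.radians(a)))+R[:,2]*.017*np.sin(np.radians(a))
    q=proj(c,X);print('collar bot',a,((q-[190,130])*4).round(0))
print('hole',cast(c,190+289.5/4-.5,130+131.5/4-.5,.058))
for off in(-.015,.015): print('top',((proj(c,p+R[:,0]*off+[0,0,.0474])-[190,130])*4).round(0))
a=load('s6'); print(proj(a,p-[0,0,.0706]), proj(a,p+[0,0,.0474]),proj(a,p-[0,0,.0226]))
```

```text
-0.01 0.0706 [260.39853588 176.90140908] [281.59414354 187.60563631]
-0.01 0.0566 [260.36670059 180.66756706] [281.46680235 202.67026823]
0.01 0.0706 [260.43413162 196.50898154] [281.73652648 266.03592618]
0.01 0.0566 [260.40490864 201.20868887] [281.61963456 284.83475547]
collar bot 0 [281. 213.]
collar bot 60 [355. 254.]
collar bot 90 [365. 294.]
collar bot 120 [353. 333.]
collar bot 180 [281. 371.]
hole [0.50361001 0.25027444 0.058     ]
top [280. 365.]
top [280. 555.]
[346.60424282 171.56565013] [356.09245796 118.21924002] [350.22823518 151.19016538]
```

Request:
{"api": "jog_arm", "payload": {"deltas": ".014 0 -.1 0 0 0 1;.014 0 -.195 0 0 0 1;.014 0 -.195 0 0 0 1;.014 0 -.195 0 0 0 1;.014 0 -.195 0 0 0 1;.014 0 -.195 0 0 0 1;.014 0 -.195 0 0 0 1;.014 0 -.195 0 0 0 1;.014 0 -.195 0 0 0 1;.014 0 -.195 0 0 0 1;.014 0 -.195 0 0 0 1;.014 0 -.195 0 0 0 1"}}

```text
time: 8.18
tcp_pos: [0.4825, -0.2021, 0.2473]
eef_rot: [-0.705, 0.044, -0.041, 0.707]
contact_force: [1.2, -0.2, -1.6]
opening: 0.0215
```

Request:
{"api": "jog_arm", "payload": {"deltas": "0 0 -.1 0 -.036 0 1;0 0 0 0 -.036 0 1;0 0 0 0 -.036 0 1;0 0 0 0 -.036 0 1;0 0 0 0 -.036 0 1;0 0 0 0 -.036 0 1;0 0 0 0 -.036 0 1;0 0 0 0 -.036 0 1;0 0 0 0 -.036 0 1;0 0 0 0 -.036 0 1;0 0 0 0 -.036 0 1;0 0 0 0 0 0 1"}}

```text
time: 9.18
tcp_pos: [0.4806, -0.2201, 0.2472]
eef_rot: [-0.596, -0.376, 0.378, 0.6]
contact_force: [-0.2, -0.4, -1.9]
opening: 0.0213
```

Run:
```python
from h import *
full([.4817,-.225,.20],155.4)
```

```text
t 9.18 p [ 0.4806 -0.2201  0.2472] zhead 154.48 F [-0.23 -0.44 -1.94] T [-0.005 -0.046  0.005] open 0.0213 q [-0.43  0.29  0.21  1.5   0.   -1.56]
trans(cur frame) [-0.02    0.236  -0.0171] turn [-0.002  -0.0051  0.0002] trans(after turn) [-0.0202  0.2361 -0.0153] |d|rows 1.1
```

Request:
{"api": "jog_arm", "payload": {"deltas": "-.02 .1 -.016 -.002 -.005 0 1;0 .1 0 0 0 0 1;0 .08 0 0 0 0 1;0 .03 0 0 0 0 1;0 0 0 0 0 0 1;0 0 0 0 0 0 1;0 0 0 0 0 0 1"}}

```text
time: 9.77
tcp_pos: [0.4838, -0.2259, 0.1885]
eef_rot: [0.597, 0.383, -0.38, -0.594]
contact_force: [0.1, 0.2, -1.1]
opening: 0.0209
```

Run:
```python
from h import *
full([.4817,-.225,.185],155.4)
c=snap('wrist','w7'); p=env.sense()['tcp_pos']
print(proj(c,[.4817,-.225,.084]),proj(c,p-[0,0,.0706]))
im=cv2.imread('pics/w7.png');cv2.imwrite('pics/w7c.png',cv2.resize(im[130:270,200:330],None,fx=4.2,fy=4.2,interpolation=cv2.INTER_CUBIC))
```

```text
t 9.77 p [ 0.4838 -0.2259  0.1885] zhead 155.24 F [ 0.11  0.24 -1.08] T [-0.029 -0.037  0.001] open 0.0209 q [-0.44  0.3   0.08  1.34  0.   -1.58]
trans(cur frame) [-0.0002  0.0172  0.0114] turn [ 0.002  -0.0009  0.0002] trans(after turn) [-0.0002  0.0173  0.0113] |d|rows 0.1
[264.74316145 179.58020714] [262.28515603 188.67924942]
```

View pics/w7.png

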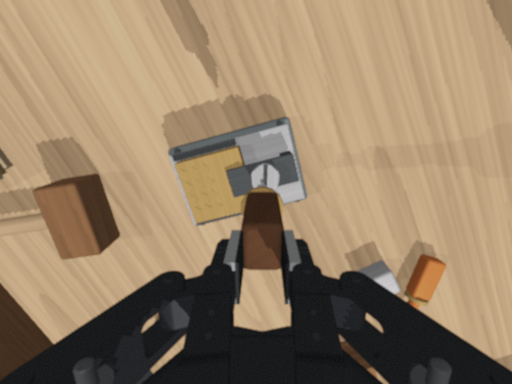

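View pics/w7c.png

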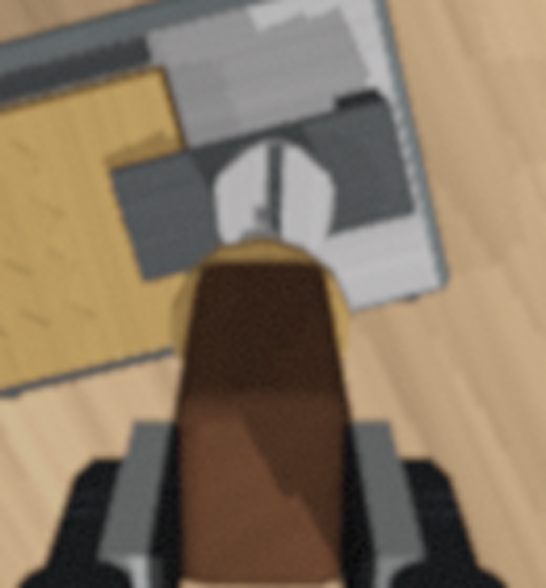

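Request:
{"api": "jog_arm", "payload": {"deltas": "0 .05 .0125 .002 0 0 1;0 .04 0 0 0 0 1;0 .02 0 0 0 0 1;0 0 0 0 0 0 1;0 0 0 0 0 0 1;0 0 0 0 0 0 1"}}

```text
time: 10.32
tcp_pos: [0.4811, -0.2247, 0.1657]
eef_rot: [-0.595, -0.381, 0.381, 0.596]
contact_force: [-0.2, 0.6, -1.5]
opening: 0.0209
```

Run:
```python
from h import *
full([.4817,-.225,.165],155.4)
p=env.sense()['tcp_pos'];R=Ro.from_quat(env.sense()['eef_rot']).as_matrix()
for k in range(3):
    c=snap('wrist',f'w8{k}')
    print('head',proj(c,[.4817,-.225,.084]),'tip',proj(c,p-[0,0,.0706]),'nearedge',proj(c,p-R[:,0]*.01-[0,0,.0706]),'headedge',proj(c,np.array([.4817,-.225,.084])-R[:,0]*.016))
im=cv2.imread('pics/w80.png');cv2.imwrite('pics/w8c.png',cv2.resize(im[130:230,215:315],None,fx=6,fy=6,interpolation=cv2.INTER_CUBIC))
```

```text
t 10.32 p [ 0.4811 -0.2247  0.1657] zhead 155.28 F [-0.23  0.61 -1.48] T [-0.038 -0.027  0.024] open 0.0209 q [-0.44  0.31  0.04  1.3   0.   -1.58]
trans(cur frame) [-0.0001  0.0034 -0.0035] turn [-0.0004 -0.0007  0.0002] trans(after turn) [-0.0001  0.0034 -0.0035] |d|rows 0.0
head [261.31887941 185.39553657] tip [262.03513267 188.59471939] nearedge [262.03542395 178.61092756] headedge [261.30658275 169.88296931]
head [261.50552586 185.34490672] tip [262.22387967 188.53990904] nearedge [262.22641547 178.56250244] headedge [261.4966754  169.84200291]
head [261.5809993  185.32155662] tip [262.29990446 188.51462471] nearedge [262.30337752 178.54019158] headedge [261.57359416 169.82315269]
```

View pics/w8c.png

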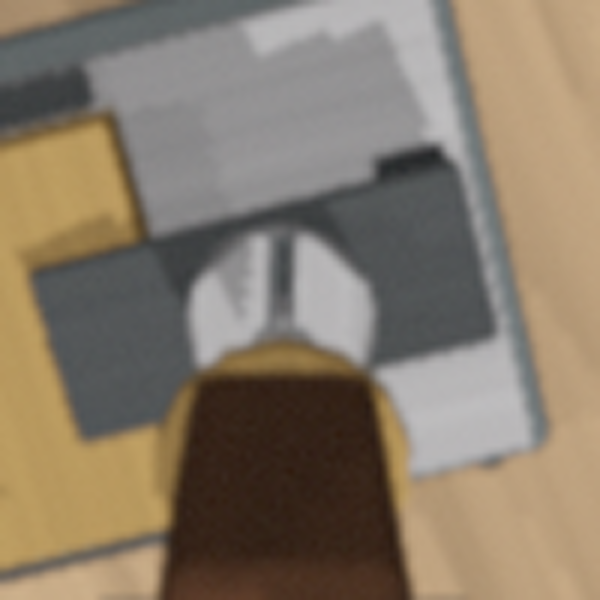

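Run:
```python
from h import *
c=load('w80');R=Ro.from_quat(env.sense()['eef_rot']).as_matrix();p=env.sense()['tcp_pos']
im=cv2.cvtColor(c['image'],cv2.COLOR_RGB2BGR)[155:200,240:285]
im=cv2.convertScaleAbs(im,alpha=1.3);cv2.imwrite('pics/w8e.png',cv2.resize(im,None,fx=13,fy=13,interpolation=cv2.INTER_NEAREST))
for v in range(160,202,2):
    r=[]
    for u in (252,262,270):
        X=deproj(c,u,v);d=R.T@(X-p);r.append((round(d[0]*1000,1),round(d[2]*1000,1),round(X[2]*1000,1)))
    print(v,r)
```

```text
160 [(np.float64(-17.5), np.float64(-11.2), np.float64(39.2)), (np.float64(-17.8), np.float64(0.3), np.float64(41.0)), (np.float64(-17.8), np.float64(9.4), np.float64(40.8))]
162 [(np.float64(-15.5), np.float64(-11.2), np.float64(40.8)), (np.float64(-15.2), np.float64(0.3), np.float64(39.6)), (np.float64(-19.8), np.float64(8.7), np.float64(62.6))]
164 [(np.float64(-13.0), np.float64(-11.2), np.float64(40.4)), (np.float64(-17.6), np.float64(0.2), np.float64(62.4)), (np.float64(-18.1), np.float64(8.7), np.float64(65.2))]
166 [(np.float64(-10.8), np.float64(-11.2), np.float64(40.8)), (np.float64(-15.9), np.float64(0.2), np.float64(65.0)), (np.float64(-15.7), np.float64(8.7), np.float64(64.0))]
168 [(np.float64(-13.4), np.float64(-10.4), np.float64(63.2)), (np.float64(-15.9), np.float64(0.2), np.float64(74.8)), (np.float64(-13.7), np.float64(8.7), np.float64(64.7))]
170 [(np.float64(-11.8), np.float64(-10.4), np.float64(65.8)), (np.float64(-14.5), np.float64(0.2), np.float64(77.6)), (np.float64(-11.5), np.float64(8.7), np.float64(64.6))]
172 [(np.float64(-12.8), np.float64(-9.9), np.floa
[... 1860 characters left out ...]
p.float64(-15.0), np.float64(-7.2), np.float64(158.5)), (np.float64(-15.0), np.float64(0.1), np.float64(158.6)), (np.float64(-14.7), np.float64(6.0), np.float64(157.7))]
196 [(np.float64(-14.9), np.float64(-7.1), np.float64(162.9)), (np.float64(-14.9), np.float64(0.1), np.float64(163.0)), (np.float64(-14.7), np.float64(5.9), np.float64(162.1))]
198 [(np.float64(-14.5), np.float64(-7.0), np.float64(166.2)), (np.float64(-14.9), np.float64(0.1), np.float64(167.4)), (np.float64(-15.1), np.float64(5.7), np.float64(167.8))]
200 [(np.float64(-14.7), np.float64(-6.8), np.float64(171.0)), (np.float64(-15.2), np.float64(0.1), np.float64(172.4)), (np.float64(-14.7), np.float64(5.6), np.float64(170.9))]
```

View pics/w8e.png

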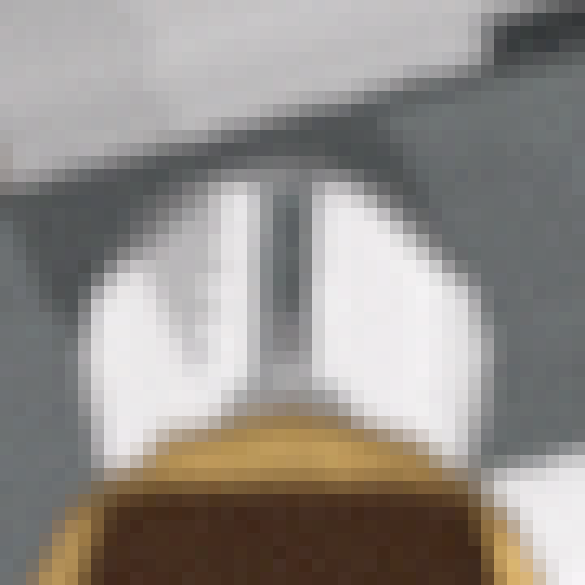

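Request:
{"api": "jog_arm", "payload": {"deltas": "0 .03 0 0 -.0007 0 1;0 .03 0 0 0 0 1;0 0 0 0 0 0 1;0 0 0 0 0 0 1"}}

```text
time: 10.8
tcp_pos: [0.4804, -0.2244, 0.1528]
eef_rot: [-0.594, -0.382, 0.382, 0.596]
contact_force: [-0.0, 0.1, -1.9]
opening: 0.021
```

Request:
{"api": "jog_arm", "payload": {"deltas": "0 .01 0 0 0 0 1;0 0 0 0 0 0 1"}}

```text
time: 10.97
tcp_pos: [0.4809, -0.2246, 0.1514]
eef_rot: [-0.594, -0.382, 0.382, 0.596]
contact_force: [0.8, 0.1, -2.0]
opening: 0.021
```

Request:
{"api": "jog_arm", "payload": {"deltas": "0 .005 0 0 0 0 1;0 0 0 0 0 0 1"}}

```text
time: 11.13
tcp_pos: [0.481, -0.2246, 0.1506]
eef_rot: [-0.595, -0.382, 0.382, 0.595]
contact_force: [-0.2, -0.3, -1.7]
opening: 0.0209
```

Request:
{"api": "jog_arm", "payload": {"deltas": "0 .005 0 0 0 0 1;0 0 0 0 0 0 1"}}

```text
time: 11.3
tcp_pos: [0.481, -0.2246, 0.1496]
eef_rot: [-0.595, -0.382, 0.382, 0.595]
contact_force: [0.1, 0.2, -2.6]
opening: 0.0215
```

Request:
{"api": "jog_arm", "payload": {"deltas": "0 .005 0 0 0 0 1;0 0 0 0 0 0 1"}}

```text
time: 11.47
tcp_pos: [0.4809, -0.2246, 0.1485]
eef_rot: [-0.594, -0.382, 0.382, 0.596]
contact_force: [-0.3, 0.6, -2.6]
opening: 0.0212
```

Request:
{"api": "jog_arm", "payload": {"deltas": "0 .005 0 0 0 0 1;0 0 0 0 0 0 1"}}

```text
time: 11.63
tcp_pos: [0.4809, -0.2246, 0.1475]
eef_rot: [-0.595, -0.382, 0.382, 0.596]
contact_force: [0.2, 0.1, -2.0]
opening: 0.0208
```

Request:
{"api": "jog_arm", "payload": {"deltas": "0 .004 0 0 0 0 1;0 0 0 0 0 0 1"}}

```text
time: 11.8
tcp_pos: [0.4811, -0.2247, 0.147]
eef_rot: [-0.595, -0.382, 0.382, 0.595]
contact_force: [-0.6, 0.7, 0.2]
opening: 0.021
```

Request:
{"api": "jog_arm", "payload": {"deltas": "0 .004 0 0 0 0 1;0 0 0 0 0 0 1"}}

```text
time: 11.97
tcp_pos: [0.4812, -0.2247, 0.1465]
eef_rot: [-0.595, -0.382, 0.382, 0.595]
contact_force: [-0.6, 0.1, 2.3]
opening: 0.0213
```

Run:
```python
from h import *
st()
c=snap('wrist','w9');R=Ro.from_quat(env.sense()['eef_rot']).as_matrix();p=env.sense()['tcp_pos']
im=cv2.cvtColor(c['image'],cv2.COLOR_RGB2BGR)[155:200,240:285]
cv2.imwrite('pics/w9e.png',cv2.resize(im,None,fx=13,fy=13,interpolation=cv2.INTER_NEAREST))
for v in range(160,202,2):
    r=[]
    for u in (252,262,270):
        X=deproj(c,u,v);d=R.T@(X-p);r.append([float(round(k*1000,1)) for k in(d[0],d[2],X[2])])
    print(v,r)
```

```text
t 11.97 p [ 0.4812 -0.2247  0.1465] zhead 155.41 F [-0.57  0.14  2.32] T [0.093 0.262 0.005] open 0.0213 q [-0.44  0.33  0.    1.25  0.   -1.58]
160 [[-21.3, -10.8, 40.0], [-21.3, -0.0, 39.9], [-21.5, 8.5, 41.4]]
162 [[-19.0, -10.8, 39.5], [-18.9, -0.0, 39.1], [-19.0, 8.6, 39.4]]
164 [[-17.2, -10.8, 41.1], [-17.2, -0.0, 41.5], [-16.9, 8.6, 39.7]]
166 [[-14.8, -10.8, 40.3], [-14.9, -0.0, 40.8], [-19.8, 7.9, 63.9]]
168 [[-12.4, -10.9, 39.6], [-17.6, -0.1, 63.0], [-18.0, 7.8, 65.0]]
170 [[-10.4, -10.9, 40.5], [-15.9, -0.1, 64.6], [-15.9, 7.9, 64.6]]
172 [[-13.9, -10.0, 64.5], [-15.9, -0.1, 73.1], [-14.0, 7.9, 65.0]]
174 [[-12.5, -9.9, 67.3], [-14.9, -0.1, 77.2], [-11.6, 7.9, 63.6]]
176 [[-13.2, -9.5, 78.2], [-12.7, -0.1, 76.3], [-13.1, 7.5, 77.8]]
178 [[-11.6, -9.5, 79.4], [-10.5, -0.1, 75.4], [-11.9, 7.5, 80.5]]
180 [[-10.0, -9.5, 80.6], [-9.6, -0.1, 79.2], [-10.1, 7.5, 81.1]]
182 [[-7.9, -9.5, 80.1], [-9.6, -0.1, 86.4], [-7.8, 7.5, 79.9]]
184 [[-5.7, -9.6, 79.6], [-8.6, -0.1, 89.6], [-5.9, 7.5, 80.3]]
186 [[-3.7, -9.6, 79.3], [-7.4, -0.1, 92.2], [-3.9, 7.5, 80.2]]
188 [[-1.7, -9.6, 79.4], [-16.7, -0.1, 129.6], [-14.7, 6.2, 122.9]]
190 [[-15.0, -7.8, 129.3], [-15.5, -0.1, 130.7], [-15.2, 6.0, 130.0]]
192 [[-15.2, -7.6, 134.9], [-14.9, -0.1, 134.1], [-14.1, 6.0, 131.4]]
194 [[-15.2, -7.4, 139.9], [-14.9, -0.1, 138.8], [-14.9, 5.8, 138.9]]
196 [[-15.1, -7.3, 144.3], [-14.8, -0.1, 143.4], [-15.1, 5.6, 144.2]]
198 [[-14.8, -7.1, 147.8], [-14.5, -0.1, 146.8], [-14.6, 5.5, 147.1]]
200 [[-15.1, -7.0, 152.8], [-14.8, -0.1, 152.0], [-14.9, 5.4, 152.2]]
```

View pics/w9e.png

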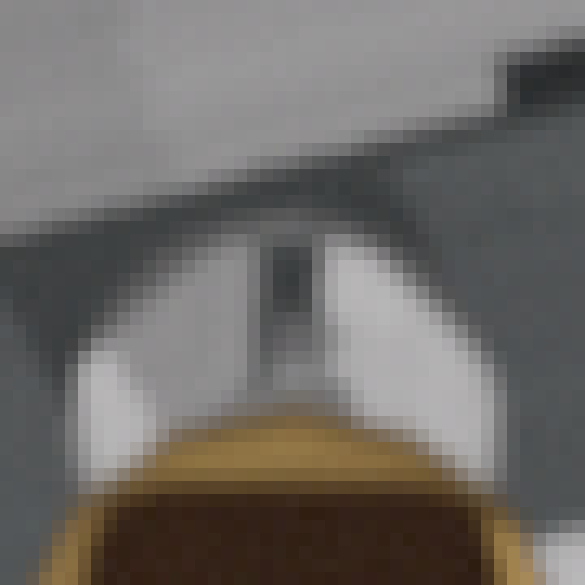

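Request:
{"api": "jog_arm", "payload": {"deltas": "0 .004 0 0 0 0 1;0 0 0 0 0 0 1;0 .003 0 0 0 0 1;0 0 0 0 0 0 1;0 0 0 0 0 0 1"}}

```text
time: 12.43
tcp_pos: [0.4814, -0.2248, 0.1455]
eef_rot: [-0.595, -0.382, 0.382, 0.595]
contact_force: [-1.4, -0.4, 6.0]
opening: 0.021
```

Run:
```python
from h import *
st()
```

```text
t 12.43 p [ 0.4814 -0.2248  0.1455] zhead 155.41 F [-1.36 -0.35  6.04] T [0.192 0.364 0.023] open 0.021 q [-0.44  0.33 -0.    1.24  0.   -1.58]
```

Request:
{"api": "jog_arm", "payload": {"deltas": "0 .002 0 0 0 0 1;0 0 0 0 .014 0 1;0 0 0 0 .014 0 1;0 0.0005 0 0 .014 0 1;0 .0005 0 0 .014 0 1;0 0 0 0 0 0 1"}}

```text
time: 12.93
tcp_pos: [0.4818, -0.225, 0.1452]
eef_rot: [0.627, 0.328, -0.327, -0.626]
contact_force: [-1.2, 1.4, 6.5]
opening: 0.021
```

Run:
```python
from h import *
st()
```

```text
t 12.93 p [ 0.4818 -0.225   0.1452] zhead 145.25 F [-1.18  1.4   6.51] T [0.204 0.319 0.055] open 0.021 q [-0.44  0.33 -0.    1.24  0.   -1.4 ]
```

Request:
{"api": "jog_arm", "payload": {"deltas": "0 .0008 0 0 .014 0 1;0 .0006 0 0 .014 0 1;0 .0006 0 0 .014 0 1;0 .0006 0 0 .014 0 1;0 .0006 0 0 .014 0 1;0 0 0 0 0 0 1"}}

```text
time: 13.43
tcp_pos: [0.482, -0.225, 0.1447]
eef_rot: [0.659, 0.258, -0.257, -0.658]
contact_force: [-0.5, 1.1, 7.2]
opening: 0.0212
```

Run:
```python
from h import *
st()
```

```text
t 13.43 p [ 0.482  -0.225   0.1447] zhead 132.66 F [-0.45  1.06  7.19] T [0.143 0.266 0.04 ] open 0.0212 q [-0.44  0.33 -0.    1.24  0.   -1.18]
```

Run:
```python
from h import *
c=snap('wrist','w10')
im=cv2.cvtColor(c['image'],cv2.COLOR_RGB2BGR)[140:205,230:295]
cv2.imwrite('pics/w10e.png',cv2.resize(im,None,fx=9,fy=9,interpolation=cv2.INTER_CUBIC))
```

```text
(no output)
```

View pics/w10e.png

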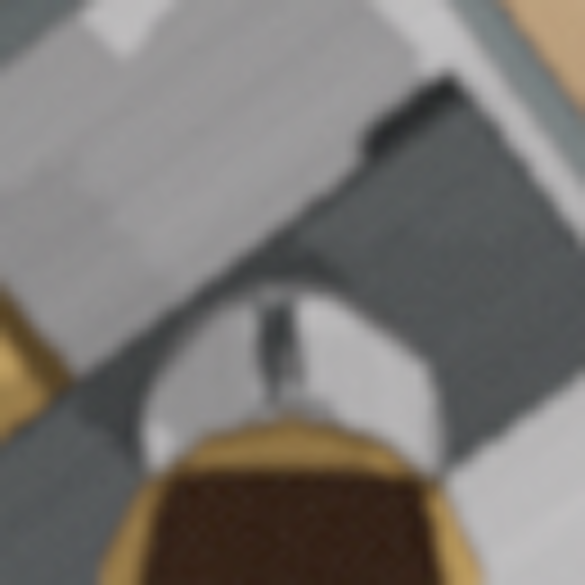

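Request:
{"api": "jog_arm", "payload": {"deltas": "0 .0006 0 0 .014 0 1;0 .0005 0 0 .014 0 1;0 .0005 0 0 .014 0 1;0 .0006 0 0 .014 0 1;0 .0005 0 0 .014 0 1;0 .0005 0 0 .014 0 1;0 .0006 0 0 .014 0 1;0 .0005 0 0 .014 0 1;0 0 0 0 0 0 1"}}

```text
time: 14.23
tcp_pos: [0.4822, -0.2251, 0.1439]
eef_rot: [0.694, 0.139, -0.137, -0.693]
contact_force: [-0.3, 0.5, 6.4]
opening: 0.021
```

Run:
```python
from h import *
st()
```

```text
t 14.23 p [ 0.4822 -0.2251  0.1439] zhead 112.49 F [-0.32  0.49  6.45] T [0.119 0.168 0.08 ] open 0.021 q [-0.44  0.33 -0.    1.24  0.   -0.83]
```

Request:
{"api": "jog_arm", "payload": {"deltas": "0 .0008 0 0 .014 0 1;0 .0006 0 0 .014 0 1;0 .0006 0 0 .014 0 1;0 .0006 0 0 .014 0 1;0 .0005 0 0 .014 0 1;0 .0005 0 0 .014 0 1;0 .0006 0 0 .014 0 1;0 .0005 0 0 .014 0 1;0 0 0 0 0 0 1"}}

```text
time: 14.98
tcp_pos: [0.4823, -0.2253, 0.143]
eef_rot: [0.707, 0.015, -0.014, -0.707]
contact_force: [-0.6, 0.1, 6.7]
opening: 0.0209
```

Run:
```python
from h import *
st()
c=snap('wrist','w11')
im=cv2.cvtColor(c['image'],cv2.COLOR_RGB2BGR)[140:205,230:295]
cv2.imwrite('pics/w11e.png',cv2.resize(im,None,fx=9,fy=9,interpolation=cv2.INTER_CUBIC))
```

```text
t 14.98 p [ 0.4823 -0.2253  0.143 ] zhead 92.33 F [-0.6   0.11  6.66] T [ 0.027  0.197 -0.005] open 0.0209 q [-0.44  0.33 -0.    1.24  0.   -0.48]
```

View pics/w11e.png

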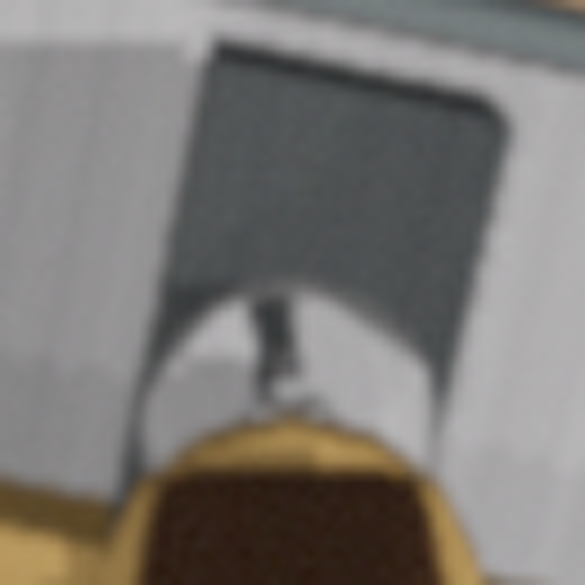

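Request:
{"api": "jog_arm", "payload": {"deltas": "0 .0008 0 0 .014 0 1;0 .0006 0 0 .014 0 1;0 .0006 0 0 .014 0 1;0 .0006 0 0 .014 0 1;0 .0005 0 0 .014 0 1;0 0 0 0 0 0 1"}}

```text
time: 15.53
tcp_pos: [0.4823, -0.2255, 0.1425]
eef_rot: [0.705, -0.062, 0.064, -0.704]
contact_force: [0.1, 0.2, 7.8]
opening: 0.0213
```

Run:
```python
from h import *
st();print(env.sense()['joint_torque'].round(3))
```

```text
t 15.53 p [ 0.4823 -0.2255  0.1425] zhead 79.73 F [0.09 0.22 7.77] T [-0.072  0.15   0.05 ] open 0.0213 q [-0.44  0.33 -0.01  1.23  0.   -0.26]
[  0.145 -37.053  22.173  -0.164   0.167   0.343]
```

Request:
{"api": "jog_arm", "payload": {"deltas": "0 .0003 0 0 .007 0 1;0 .0003 0 0 .007 0 1;0 0 0 0 0 0 1"}}

```text
time: 15.78
tcp_pos: [0.4823, -0.2255, 0.1424]
eef_rot: [0.703, -0.078, 0.079, -0.702]
contact_force: [-0.2, -0.7, 6.4]
opening: 0.0209
```

Run:
```python
from h import *
st();print(env.sense()['joint_torque'].round(3))
```

```text
t 15.78 p [ 0.4823 -0.2255  0.1424] zhead 77.25 F [-0.16 -0.69  6.39] T [-0.134  0.201  0.094] open 0.0209 q [-0.44  0.33 -0.01  1.23  0.   -0.21]
[  0.169 -37.042  22.161  -0.16    0.19    0.209]
```

Request:
{"api": "jog_arm", "payload": {"deltas": "0 .0003 0 0 .007 0 1;0 0 0 0 0 0 1"}}

```text
time: 15.95
tcp_pos: [0.4823, -0.2255, 0.1423]
eef_rot: [0.702, -0.085, 0.087, -0.702]
contact_force: [-1.0, -0.8, 7.5]
opening: 0.0209
```

Run:
```python
from h import *
st();print(env.sense()['joint_torque'].round(3))
c=snap('wrist','w12')
im=cv2.cvtColor(c['image'],cv2.COLOR_RGB2BGR)[120:205,220:305]
cv2.imwrite('pics/w12e.png',cv2.resize(im,None,fx=7,fy=7,interpolation=cv2.INTER_CUBIC))
```

```text
t 15.95 p [ 0.4823 -0.2255  0.1423] zhead 75.99 F [-0.95 -0.85  7.48] T [-0.104  0.1    0.124] open 0.0209 q [-0.44  0.33 -0.01  1.23 -0.   -0.19]
[  0.18  -37.04   22.158  -0.16    0.201   0.199]
```

View pics/w12e.png

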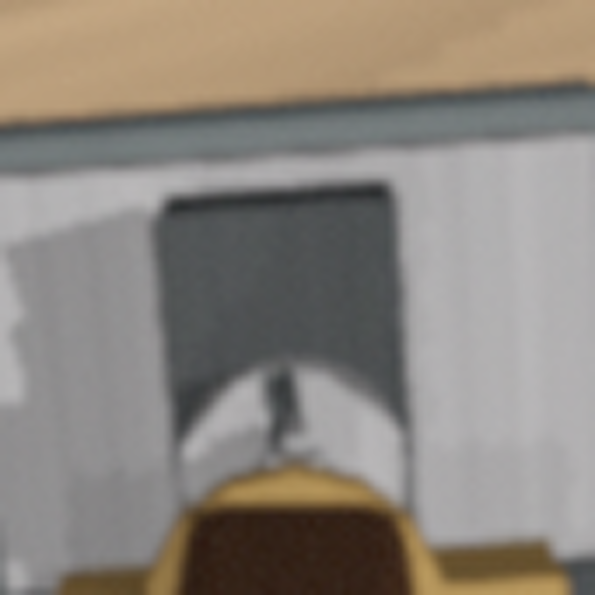

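Run:
```python
from h import *
im=cv2.imread('pics/w12.png')[165:195,245:280]
im=cv2.convertScaleAbs(im,alpha=1.3)
cv2.imwrite('pics/w12f.png',cv2.resize(im,None,fx=18,fy=18,interpolation=cv2.INTER_NEAREST))
```

```text
(no output)
```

View pics/w12f.png

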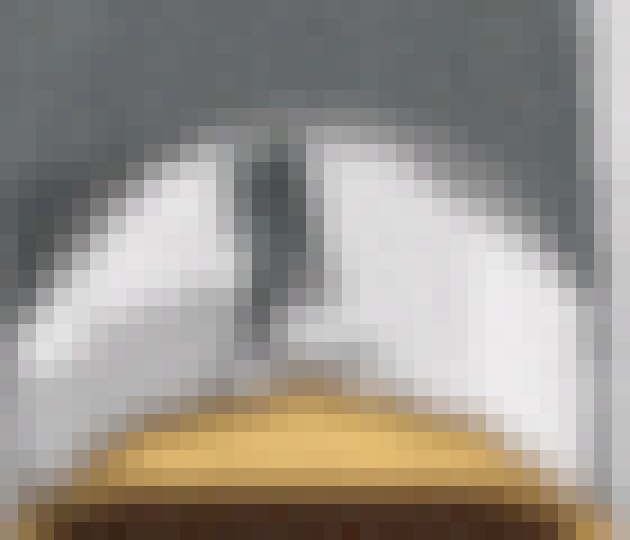

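Request:
{"api": "jog_arm", "payload": {"deltas": "0 .0003 0 0 .007 0 1;0 0 0 0 0 0 1"}}

```text
time: 16.17
tcp_pos: [0.4823, -0.2255, 0.1423]
eef_rot: [0.701, -0.093, 0.095, -0.701]
contact_force: [-1.0, 0.2, 7.3]
opening: 0.0213
```

Run:
```python
from h import *
st();print(env.sense()['joint_torque'].round(3))
```

```text
t 16.17 p [ 0.4823 -0.2255  0.1423] zhead 74.73 F [-1.01  0.18  7.29] T [-0.074  0.128  0.099] open 0.0213 q [-0.44  0.33 -0.01  1.23 -0.   -0.17]
[  0.194 -37.035  22.152  -0.159   0.21    0.199]
```

Request:
{"api": "jog_arm", "payload": {"deltas": "0 .0003 0 0 .007 0 1;0 0 0 0 0 0 1"}}

```text
time: 16.33
tcp_pos: [0.4823, -0.2256, 0.1422]
eef_rot: [0.7, -0.101, 0.103, -0.699]
contact_force: [-0.2, -0.4, 6.7]
opening: 0.021
```

Run:
```python
from h import *
st();print(env.sense()['joint_torque'].round(3))
```

```text
t 16.33 p [ 0.4823 -0.2256  0.1422] zhead 73.47 F [-0.21 -0.38  6.72] T [-0.123  0.182  0.051] open 0.021 q [-0.44  0.33 -0.01  1.23 -0.   -0.15]
[  0.207 -37.029  22.147  -0.16    0.22    0.199]
```

Request:
{"api": "jog_arm", "payload": {"deltas": "0 .0003 0 0 .007 0 1;0 0 0 0 0 0 1"}}

```text
time: 16.5
tcp_pos: [0.4823, -0.2256, 0.1421]
eef_rot: [0.699, -0.108, 0.11, -0.698]
contact_force: [-0.9, -0.3, 7.7]
opening: 0.0214
```

Run:
```python
from h import *
st();print(env.sense()['joint_torque'].round(3))
```

```text
t 16.5 p [ 0.4823 -0.2256  0.1421] zhead 72.21 F [-0.94 -0.35  7.72] T [-0.151  0.098  0.049] open 0.0214 q [-0.44  0.33 -0.01  1.23 -0.   -0.13]
[  0.203 -37.006  22.131  -0.161   0.232   0.218]
```

Request:
{"api": "jog_arm", "payload": {"deltas": "0 .0003 0 0 .007 0 1;0 0 0 0 0 0 1"}}

```text
time: 16.67
tcp_pos: [0.4823, -0.2256, 0.1421]
eef_rot: [0.698, -0.116, 0.118, -0.697]
contact_force: [-0.3, -0.4, 8.1]
opening: 0.0213
```

Run:
```python
from h import *
st();print(env.sense()['joint_torque'].round(3))
```

```text
t 16.67 p [ 0.4823 -0.2256  0.1421] zhead 70.96 F [-0.3  -0.4   8.07] T [-0.103  0.183  0.134] open 0.0213 q [-0.44  0.33 -0.01  1.23 -0.   -0.11]
[  0.155 -36.939  22.095  -0.173   0.235   0.269]
```

Request:
{"api": "jog_arm", "payload": {"deltas": "0 0 0 0 .004 0 1;0 0 0 0 0 0 1"}}

```text
time: 16.83
tcp_pos: [0.4823, -0.2256, 0.1421]
eef_rot: [0.697, -0.12, 0.122, -0.696]
contact_force: [0.1, -0.5, 7.2]
opening: 0.0209
```

Run:
```python
from h import *
st();print(env.sense()['joint_torque'].round(3))
c=snap('wrist','w13')
im=cv2.imread('pics/w13.png')[150:200,235:285]
im=cv2.convertScaleAbs(im,alpha=1.3)
cv2.imwrite('pics/w13f.png',cv2.resize(im,None,fx=12,fy=12,interpolation=cv2.INTER_CUBIC))
```

```text
t 16.83 p [ 0.4823 -0.2256  0.1421] zhead 70.26 F [ 0.15 -0.5   7.19] T [-0.104  0.152  0.187] open 0.0209 q [-0.44  0.33 -0.01  1.23 -0.   -0.09]
[  0.134 -36.97   22.117  -0.172   0.244   0.249]
```

View pics/w13f.png

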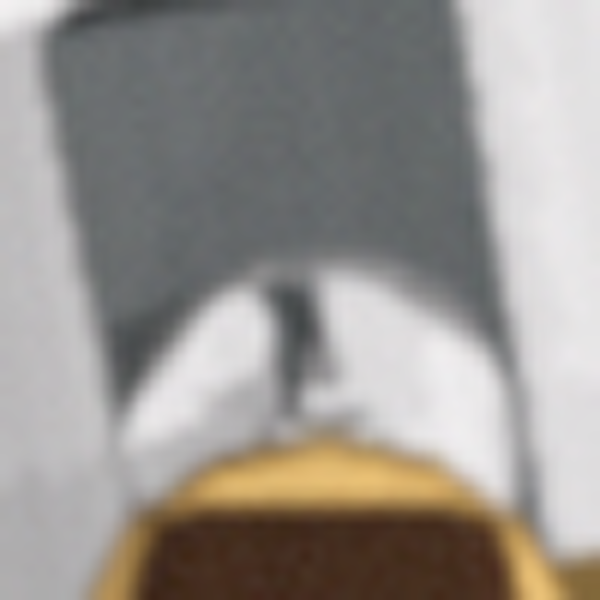

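Request:
{"api": "jog_arm", "payload": {"deltas": "0 0 0 0 .005 0 1;0 0 0 0 0 0 1;0 0 0 0 0 0 1"}}

```text
time: 17.13
tcp_pos: [0.4823, -0.2256, 0.1421]
eef_rot: [0.696, -0.126, 0.127, -0.695]
contact_force: [-1.1, -0.3, 7.4]
opening: 0.0212
```

Run:
```python
from h import *
st();print(env.sense()['joint_torque'].round(3))
```

```text
t 17.13 p [ 0.4823 -0.2256  0.1421] zhead 69.39 F [-1.09 -0.26  7.39] T [-0.088  0.165  0.196] open 0.0212 q [-0.44  0.33 -0.01  1.23 -0.   -0.08]
[  0.108 -36.976  22.12   -0.171   0.255   0.225]
```

Request:
{"api": "jog_arm", "payload": {"deltas": "0 0 0 0 -.015 0 1;0 0 0 0 -.015 0 1;0 -.01 0 0 0 0 1;0 -.02 0 0 0 0 1;0 -.05 0 0 0 0 1;0 -.1 0 0 0 0 1;0 -.1 0 0 0 0 1;0 0 0 0 0 0 1;0 0 0 0 0 0 1"}}

```text
time: 17.88
tcp_pos: [0.4818, -0.2249, 0.1974]
eef_rot: [-0.701, 0.093, -0.094, 0.701]
contact_force: [0.5, 0.4, -2.8]
opening: 0.0208
```

Run:
```python
from h import *
st()
c=snap('wrist','w14');t=snap('top','t14');s=snap('scene','s14')
im=cv2.imread('pics/w14.png')[80:280,180:340]
cv2.imwrite('pics/w14f.png',cv2.resize(im,None,fx=3.5,fy=3.5,interpolation=cv2.INTER_CUBIC)[:600])
im=cv2.imread('pics/s14.png')[90:210,110:230]
cv2.imwrite('pics/s14f.png',cv2.resize(im,None,fx=5,fy=5,interpolation=cv2.INTER_CUBIC))
```

```text
t 17.88 p [ 0.4818 -0.2249  0.1974] zhead 74.76 F [ 0.45  0.35 -2.84] T [ 0.029  0.034 -0.019] open 0.0208 q [-0.44  0.3   0.1   1.37  0.   -0.17]
```

View pics/w14f.png

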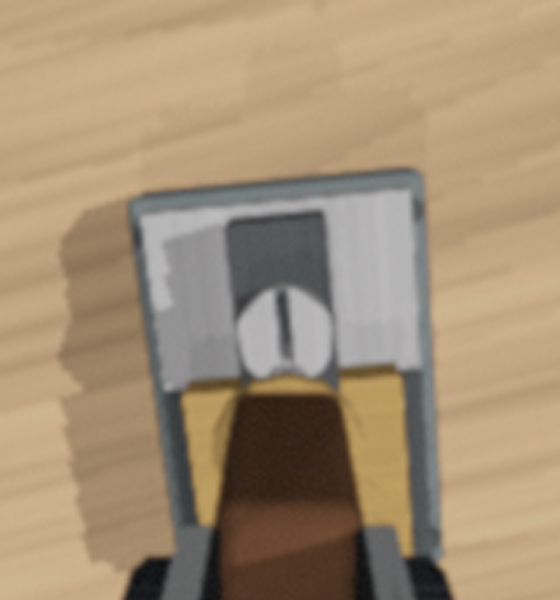

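View pics/s14f.png

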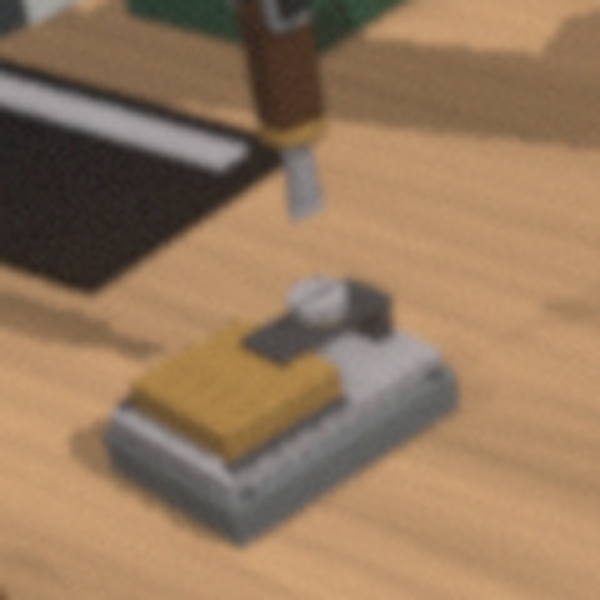

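Run:
```python
from h import *
c=load('w14')
im=cv2.cvtColor(c['image'],cv2.COLOR_RGB2GRAY).astype(float)
# slot dark centroid per row, head rows
f=lambda x,y:(180+(x+.5)/3.5-.5,80+(y+.5)/3.5-.5)
r0=int(f(0,296)[1]);r1=int(f(0,350)[1]);pts=[]
for v in range(r0,r1+1):
    u0=int(f(284,0)[0]); us=np.arange(u0-4,u0+6); w=np.clip(150-im[v,us],0,None)
    if w.sum()>0:pts.append((v,(us*w).sum()/w.sum()))
pts=np.array(pts);print(pts.round(2).tolist())
k=np.polyfit(pts[:,0],pts[:,1],1)
a=cast(c,np.polyval(k,r0),r0,.077);b=cast(c,np.polyval(k,r1),r1,.077);d=b-a;print('slot',np.degrees(np.arctan2(d[1],d[0])))
def edge(x0,y0,x1,y1,z,n):
    pts=[]
    for y in np.linspace(y0,y1,20):
        x=x0+(x1-x0)*(y-y0)/(y1-y0);u,v=f(x,y);us=np.arange(u-4,u+4.01,.25)
        row=cv2.remap(im.astype(np.float32),us[None].astype(np.float32),np.full((1,len(us)),v,np.float32),cv2.INTER_LINEAR)[0]
        g=np.abs(np.gradient(row));g[g<g.max()*.5]=0;pts.append((v,(us*g).sum()/g.sum()))
    p=np.array(pts);k=np.polyfit(p[:,0],p[:,1],1);a=cast(c,np.polyval(k,p[0,0]),p[0,0],z);b=cast(c,np.polyval(k,p[-1,0]),p[-1,0],z);d=b-a;print(n,np.degrees(np.arctan2(d[1],d[0])))
edge(228,228,237,300,.065,'strapL');edge(324,222,333,290,.065,'strapR')
edge(136,215,177,500,.04,'bedL');edge(418,200,434,500,.04,'bedR')
full([.48,-.2,.25],83)
```

```text
[[164.0, 260.03], [165.0, 260.04], [166.0, 260.15], [167.0, 260.24], [168.0, 260.36], [169.0, 260.46], [170.0, 260.58], [171.0, 260.73], [172.0, 260.83], [173.0, 260.92], [174.0, 261.06], [175.0, 261.17], [176.0, 261.24], [177.0, 261.28], [178.0, 261.31], [179.0, 261.36]]
slot -9.770130174878451
strapL -8.942762435226129
strapR -10.213181155250027
bedL -11.007840170526855
bedR -9.069298981183463
t 18.03 p [ 0.4801 -0.2242  0.1951] zhead 74.76 F [-0.19  0.06 -1.82] T [0.004 0.022 0.002] open 0.0212 q [-0.44  0.3   0.1   1.37  0.   -0.17]
trans(cur frame) [-0.0336 -0.2742  0.1169] turn [-0.0005 -0.0458 -0.0012] trans(after turn) [-0.0155 -0.2745  0.12  ] |d|rows 1.4
```

Request:
{"api": "jog_arm", "payload": {"deltas": "0 -.1 0 0 -.023 0 1;0 -.1 0 0 -.023 0 1;0 -.07 0 0 0 0 1;-.014 0 .1 0 0 0 1;-.014 0 .19 0 0 0 1;-.014 0 .19 0 0 0 1;-.014 0 .19 0 0 0 1;-.014 0 .19 0 0 0 1;-.014 0 .19 0 0 0 1;-.014 0 .19 0 0 0 1;-.014 0 .19 0 0 0 1;-.014 0 .19 0 0 0 1"}}

```text
time: 19.03
tcp_pos: [0.4942, 0.1016, 0.2496]
eef_rot: [-0.706, 0.044, -0.042, 0.706]
contact_force: [1.0, -0.1, -1.7]
opening: 0.0212
```

Request:
{"api": "jog_arm", "payload": {"deltas": "-.014 0 .19 0 0 0 1;-.014 0 .19 0 0 0 1;-.014 0 .19 0 0 0 1;-.014 0 .15 0 0 0 1;0 0 .05 0 0 0 1;0 0 0 0 0 0 1;0 0 0 0 0 0 1"}}

```text
time: 19.62
tcp_pos: [0.5021, 0.2539, 0.2496]
eef_rot: [0.706, -0.044, 0.041, -0.705]
contact_force: [-1.2, -0.2, -2.7]
opening: 0.0209
```

Run:
```python
from h import *
full([.5052,.2494,.18],83.1)
```

```text
t 19.62 p [0.5021 0.2539 0.2496] zhead 83.11 F [-1.22 -0.18 -2.73] T [-0.057  0.038 -0.037] open 0.0209 q [0.47 0.36 0.32 1.53 0.   0.59]
trans(cur frame) [ 0.019   0.3478 -0.0202] turn [ 0.0005  0.     -0.001 ] trans(after turn) [ 0.0179  0.3478 -0.0206] |d|rows 1.7
```

Request:
{"api": "jog_arm", "payload": {"deltas": ".018 .1 -.0205 0 0 -.001 1;0 .12 0 0 0 0 1;0 .12 0 0 0 0 1;0 .1 0 0 0 0 1;0 .03 0 0 0 0 1;0 0 0 0 0 0 1;0 0 0 0 0 0 1;0 0 0 0 0 0 1"}}

```text
time: 20.28
tcp_pos: [0.5073, 0.2495, 0.1588]
eef_rot: [-0.705, 0.042, -0.045, 0.707]
contact_force: [0.2, -0.5, -1.8]
opening: 0.0212
```

Run:
```python
from h import *
full([.5052,.2494,.0806],83.1)
c=snap('wrist','w15');R=Ro.from_quat(env.sense()['eef_rot']).as_matrix();p=env.sense()['tcp_pos']
im=cv2.imread('pics/w15.png')[130:230,210:310]
cv2.imwrite('pics/w15f.png',cv2.resize(im,None,fx=6,fy=6,interpolation=cv2.INTER_CUBIC))
for v in range(160,200,2):
    r=[]
    for u in (252,262,270):
        X=deproj(c,u,v);d=R.T@(X-p);r.append([float(round(k*1000,1)) for k in(d[0],d[2],X[2])])
    print(v,r)
```

```text
t 20.28 p [0.5073 0.2495 0.1588] zhead 82.99 F [ 0.23 -0.5  -1.78] T [0.019 0.033 0.021] open 0.0212 q [ 0.46  0.38  0.11  1.3  -0.    0.58]
trans(cur frame) [-0.012   0.3907 -0.0027] turn [-0.0008 -0.0006  0.0015] trans(after turn) [-0.0101  0.3908 -0.0018] |d|rows 1.9
160 [[-22.8, -10.1, 58.5], [-22.5, 0.3, 57.4], [-22.6, 8.7, 58.0]]
162 [[-20.6, -10.2, 58.2], [-20.6, 0.3, 58.6], [-20.4, 8.8, 57.7]]
164 [[-18.4, -10.2, 58.1], [-18.3, 0.3, 57.7], [-18.6, 8.8, 59.0]]
166 [[-16.2, -10.2, 57.8], [-16.3, 0.3, 58.3], [-16.3, 8.8, 58.3]]
168 [[-14.3, -10.2, 58.8], [-2.9, 0.4, 7.2], [-14.0, 8.8, 57.6]]
170 [[-11.6, -10.3, 56.8], [-0.4, 0.4, 7.5], [-11.6, 8.9, 56.8]]
172 [[1.8, -12.1, 8.9], [2.1, 0.4, 7.9], [-9.5, 8.9, 56.9]]
174 [[4.7, -12.2, 7.5], [4.5, 0.4, 8.4], [4.1, 10.4, 10.2]]
176 [[7.2, -12.2, 8.0], [7.2, 0.4, 8.1], [7.3, 10.5, 7.8]]
178 [[9.5, -12.2, 9.1], [9.7, 0.4, 8.4], [9.8, 10.5, 8.2]]
180 [[12.4, -12.2, 7.9], [-9.9, 0.3, 92.0], [12.2, 10.5, 8.7]]
182 [[14.9, -12.3, 8.3], [-9.5, 0.3, 97.7], [3.3, 9.2, 50.8]]
184 [[4.0, -10.5, 56.6], [-8.9, 0.3, 102.3], [4.2, 9.0, 56.0]]
186 [[6.2, -10.5, 56.7], [-8.1, 0.3, 106.1], [6.0, 9.0, 57.5]]
188 [[7.7, -10.5, 59.4], [-16.6, 0.2, 140.9], [8.2, 9.0, 57.8]]
190 [[-15.1, -7.5, 141.1], [-15.4, 0.2, 142.1], [-15.4, 6.3, 142.2]]
192 [[-14.9, -7.3, 145.7], [-14.9, 0.2, 145.7], [-13.8, 6.3, 142.2]]
194 [[-15.3, -7.1, 151.7], [-15.1, 0.2, 151.3], [-14.8, 6.1, 150.3]]
196 [[-15.0, -7.0, 155.6], [-14.9, 0.2, 155.3], [-14.8, 5.9, 155.1]]
198 [[-14.9, -6.8, 159.9], [-15.2, 0.2, 160.7], [-14.8, 5.8, 159.6]]
```

View pics/w15f.png

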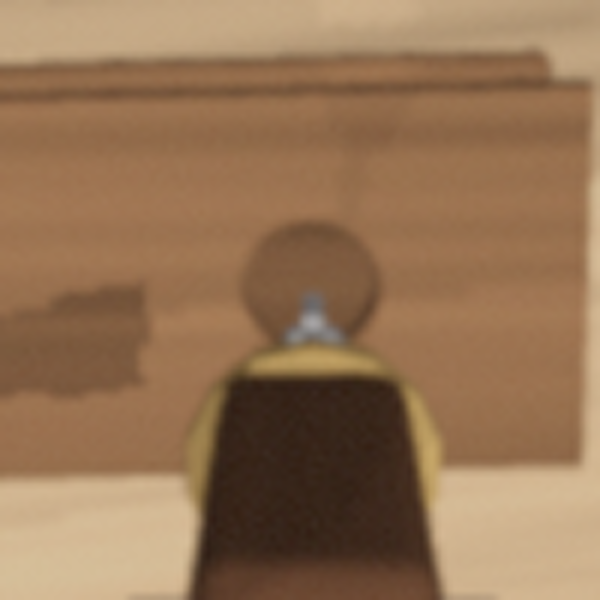

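Request:
{"api": "jog_arm", "payload": {"deltas": "-.0125 0 -.002 -.0008 0 .0015 1;0 .08 0 0 0 0 1;0 .1 0 0 0 0 1;0 .1 0 0 0 0 1;0 .06 0 0 0 0 1;0 .03 0 0 0 0 1;0 0 0 0 0 0 1;0 0 0 0 0 0 1"}}

```text
time: 21.0
tcp_pos: [0.5038, 0.2498, 0.0838]
eef_rot: [0.706, -0.043, 0.042, -0.705]
contact_force: [-0.1, -0.3, -1.6]
opening: 0.0206
```

Run:
```python
from h import *
full([.5050,.2494,.0806],83.1)
c=snap('wrist','w16')
im=cv2.imread('pics/w16.png')[130:280,190:340]
cv2.imwrite('pics/w16f.png',cv2.resize(im,None,fx=4,fy=4,interpolation=cv2.INTER_CUBIC))
```

```text
t 21.0 p [0.5038 0.2498 0.0838] zhead 83.05 F [-0.11 -0.28 -1.61] T [ 0.036 -0.026 -0.014] open 0.0206 q [ 0.46  0.43 -0.01  1.13  0.    0.58]
trans(cur frame) [ 0.0063  0.0158 -0.0014] turn [ 0.0004 -0.0003 -0.0006] trans(after turn) [ 0.0063  0.0158 -0.0014] |d|rows 0.1
```

View pics/w16f.png

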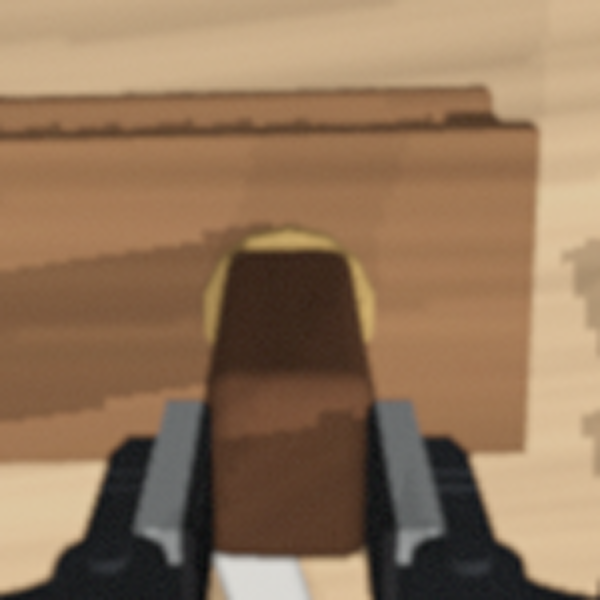

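Request:
{"api": "jog_arm", "payload": {"deltas": ".005 .01 0 0 0 0 1;0 0 0 0 0 0 1;0 0 0 0 0 0 1"}}

```text
time: 21.3
tcp_pos: [0.5048, 0.2496, 0.0817]
eef_rot: [0.706, -0.043, 0.042, -0.706]
contact_force: [-0.2, 0.4, -1.3]
opening: 0.0211
```

Request:
{"api": "jog_arm", "payload": {"deltas": "0 .005 0 0 0 0 1;0 0 0 0 0 0 1"}}

```text
time: 21.47
tcp_pos: [0.5048, 0.2495, 0.0807]
eef_rot: [0.706, -0.043, 0.042, -0.705]
contact_force: [0.6, -0.5, 1.8]
opening: 0.0209
```

Request:
{"api": "jog_arm", "payload": {"deltas": "0 .004 0 0 0 0 1;0 0 0 0 0 0 1"}}

```text
time: 21.63
tcp_pos: [0.5049, 0.2496, 0.0807]
eef_rot: [0.706, -0.043, 0.043, -0.706]
contact_force: [-1.7, -1.6, 6.1]
opening: 0.021
```

Request:
{"api": "jog_arm", "payload": {"deltas": "0 -.004 0 0 0 0 1;0 0 0 0 0 0 .3;0 0 0 0 0 0 .1;0 0 0 0 0 0 -.1;0 0 0 0 0 0 -.3;0 0 0 0 0 0 -.4;0 0 0 0 0 0 -.4;0 0 0 0 0 0 -.4"}}

```text
time: 22.3
tcp_pos: [0.5043, 0.2494, 0.0799]
eef_rot: [0.706, -0.044, 0.042, -0.705]
contact_force: [0.3, 0.3, 0.8]
opening: 0.06
```

Run:
```python
from h import *
st()
c=snap('wrist','w17')
```

```text
t 22.3 p [0.5043 0.2494 0.0799] zhead 83.04 F [0.28 0.28 0.78] T [-0.024  0.044 -0.045] open 0.06 q [ 0.46  0.44 -0.01  1.12  0.    0.58]
```

View pics/w17.png

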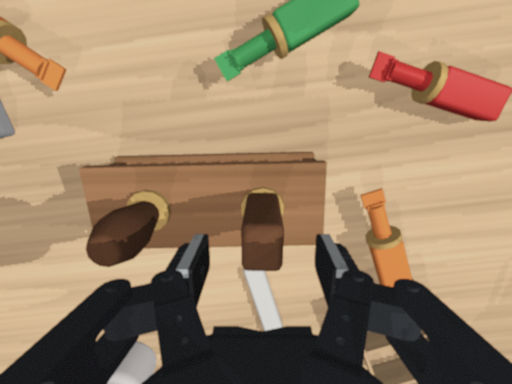

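Released cleanly: the driver stands in its hole (263,235) between the open fingers. Retreating straight up, then off towards the base side to check.

Request:
{"api": "jog_arm", "payload": {"deltas": "0 -.1 0 0 0 0 -.4;0 -.15 0 0 0 0 -.4;0 -.15 0 0 0 0 -.4;0 -.15 0 0 0 0 -.4;0 -.15 0 0 0 0 -.4;0 -.1 0 0 0 0 -.4;0 0 -.15 0 0 0 -.4;0 0 -.15 0 0 0 -.4;0 0 -.15 0 0 0 -.4;0 0 -.15 0 0 0 -.4;0 0 -.15 0 0 0 -.4;0 0 0 0 0 0 -.4"}}

```text
time: 23.35
tcp_pos: [0.4857, 0.0964, 0.2407]
eef_rot: [0.707, -0.046, 0.044, -0.704]
contact_force: [-0.4, 0.8, 0.0]
opening: 0.0599
```

Run:
```python
from h import *
st()
snap('scene','s18');t=snap('top','t18')
im=cv2.imread('pics/s18.png')[140:260,260:420]
cv2.imwrite('pics/s18f.png',cv2.resize(im,None,fx=5,fy=5,interpolation=cv2.INTER_CUBIC))
im=cv2.imread('pics/t18.png')
cv2.imwrite('pics/t18f.png',cv2.resize(im[120:280,110:400],None,fx=2.7,fy=2.7,interpolation=cv2.INTER_CUBIC))
```

```text
t 23.35 p [0.4857 0.0964 0.2407] zhead 82.75 F [-0.36  0.76  0.02] T [ 0.019  0.039 -0.072] open 0.0599 q [ 0.2   0.22  0.1   1.46 -0.    0.32]
```

View pics/s18f.png

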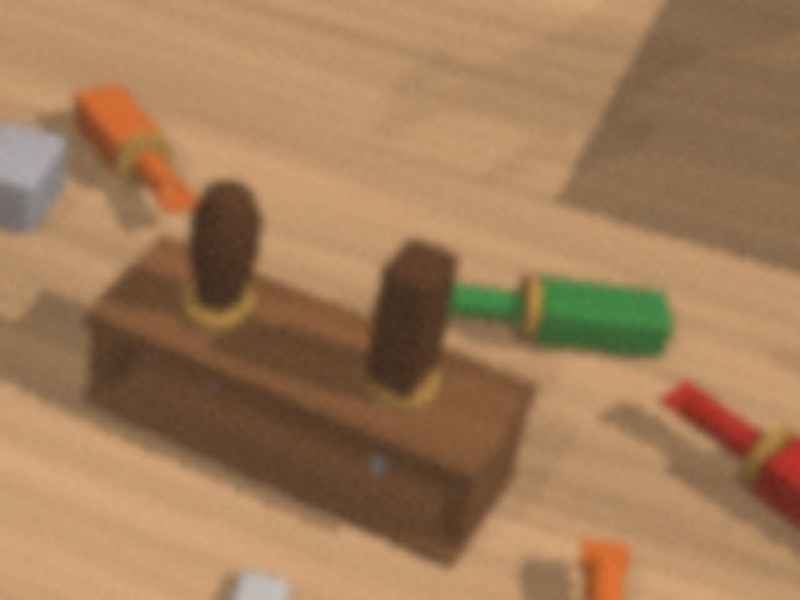

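View pics/t18f.png

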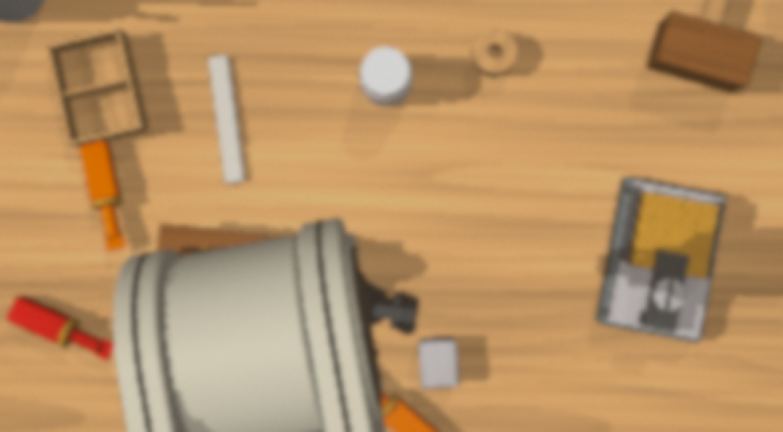

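Run:
```python
from h import *
print(env.sense()['joint_vel'].round(4)); print(order.sign_off())
```

```text
[ 0.0358  0.0155  0.0154 -0.0033  0.0046  0.0007]
the job is handed in; nothing more can be done
None
```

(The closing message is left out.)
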